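# Fill the watercolour palette and wake the colours

## Robot

A 6-joint arm with a two-finger parallel gripper is mounted at the origin on the work surface. World frame = base frame: x ahead of the robot, y to its left, z up, the work surface at z = 0. Lengths are in m, angles in rad, forces in N, time in s.
With the tool pointing down it reaches from about 0.375 to 0.9 m from the base axis. Payload 3.1 kg.
Tool frame: the origin (TCP) lies between the finger pads; the fingertips stand 8 mm ahead of it and the grasp point (between the pads) lies 11 mm behind it; z points along the fingers, y is the line along which they close (so a half turn about z gives the same grasp; the last joint's range is limited). The gripper opens to 87 mm and grips with 3 to 60 N. Pads are 19 mm wide; open, the fingers measure 117 mm over their backs; the gripper's body (75 mm by 190 mm) begins 51 mm behind the grasp point.
Start: joints at [-1.466, 0.527, 1.433, -0, 1.181, -0.178], TCP at [0.175, -0.6, 0.231] pointing down, gripper open.
Joint ranges: [-3.08, 3.08], [-0.75, 2.2], [0.22, 2.44], [-1.43, 4.57], [0, 2.65], [-2.85, 2.85]. Speed limits (rad/s): [2.79, 2.79, 3.14, 3.14, 3.14, 3.14].

## Interface

Orientations are given as a unit quaternion [x, y, z, w].
In Python, from rig import robot gives the robot as it stands.
- The arm moves only by the tool move_arm, never from a script. Its argument "motion" is text: rows parted by semicolons, each of 5 numbers parted by spaces: the opening, from -1 (shut) to 1 (fully open), then the shift along the tool's x, y, z normalised to -1 to 1, where 1 is 0.2 m, then the turn about the tool's z normalised to -1 to 1, where 1 is pi rad. A call has 1 to 12 rows; each row is the pose to reach, as a shift and turn from the pose commanded when the call began, along the tool's axes at that moment, turning the shorter way round; what a row does not reach only later rows make up. A row lasts 1/12 s, in which the tool goes at most 41.7 mm and 7.16 degrees, less where a joint would pass 70% of its speed; a pose out of reach is approached as far as the arm can. A call with a number of a shift or a turn outside -1 to 1 is refused whole. A call with a gripper value outside its range is refused whole. The fingers move at their own pace and stop on an object; "newtons" is the grip in N (left out, the last holds). Time passes only in rows, so rows that repeat a pose let the fingers close. It gives the time, the measured TCP pose, the force, the opening and the grip force at its end, in the units of the state.
- robot.get_obs(): the state, without advancing time (a new reading comes with each control period).
- robot.camera(name): name is "scene" or "top"; returns (picture, depth): 480x640x3 uint8, red, green, blue; 480x640 float32, m along the optical axis (not along the pixel's ray), 0 where there is no reading.
- robot.camera_model(name): a dict with "mtx" (3x3 intrinsics, pixels), "position" and "attitude" of the camera in the world. Camera axes: x right, y down, z forward; pixel columns grow to the right and rows downward; lengths in m; the calibration is good to about 2 mm. A picture is of the moment at which its call begins. camera_model takes no time and is no camera call.
- robot.hand_in(): hands the job in; it is judged then, once.
The state is a dict: "time": time; "q": joint angles; "joint_velocities": joint speeds; "joint_torque": joint torques, N m; "position": TCP position; "tool_rot": TCP orientation; "ft_force": force on the tool from outside, world axes, zero at the start; "moment": the same for the moment, N m; "grip_width": finger opening in m; "grip_force": force on a finger pad.
Only numpy, scipy, OpenCV 4.12 (cv2) and the standard library are available. Lean on these libraries where they do the work, as an engineer would, in place of code of your own. Each camera call takes 0.05 s, during which the arm holds its last target. There are 200 camera calls.

## Task

Get the watercolour palette ready for the class: slide the clear cover of the pan box right open to its stop, move every paint pan you find there into free places of the palette (any free place, seated flat), and slide the cover right shut again. Then, when all pans are in, take the brush from its rest, wet its bristles deep in the water pot, touch the wet tip lightly to the paint of each new pan going from light to dark (yellow, orange, red, blue, as far as present), rinse the bristles in the pot for a good second and lay the brush back across its rest. Do not tip the water pot over, do not crush the bristles on the paint, and leave the other things on the table where they are.

Things in the scene. Friction and masses are not known exactly. Their poses are not given: they have to be found in the camera images.
- panbox: fixed beech pan box, 84 (its x) x 288 (its y) mm; origin: centre of the underside. Its -y half has four pockets at x = 0, y = -120, -88, -56, -24 mm, each 34 (x) x 23 (y) mm, 4 mm deep; pocket floor 8 mm, flat deck around them 12 mm above the table. Its +y half is a pencil compartment (nothing in it above 20 mm), over which the cover parks when open. Any pocket may be empty
- cover (a joint): clear sliding cover of the pan box, 82 x 138 x 3 mm with skirts, top face 24.5 mm above the table. 0 = shut (over the pans), 0.142 m = fully open at its end stop; opens along the box's +y, with about 1.2 N of friction and a little drag, stays where it is left, may start up to 20 mm ajar
- cover_grip (a point): centre of the black grip bar on top of the cover: bar 44 mm along the box's x, 13 mm along its y, 16 mm high (8 mm above and below this point, which is 32.5 mm above the table); moves with the cover. Take it across its 13 mm and slide
- pan_yellow: watercolour pan with yellow paint, a white block-shaped pan 30 (its x) x 19 (its y) x 11 (z) mm, 14 g, origin: centre of the underside, paint on top at z = 11 mm. Starts in one of the pan box's pockets with its x along the box's x, standing 7 mm proud of the deck; absent in some runs
- pan_orange: watercolour pan with orange paint, a white block-shaped pan 30 (its x) x 19 (its y) x 11 (z) mm, 14 g, origin: centre of the underside, paint on top at z = 11 mm. Starts in one of the pan box's pockets with its x along the box's x, standing 7 mm proud of the deck; absent in some runs
- pan_red: watercolour pan with red paint, a white block-shaped pan 30 (its x) x 19 (its y) x 11 (z) mm, 14 g, origin: centre of the underside, paint on top at z = 11 mm. Starts in one of the pan box's pockets with its x along the box's x, standing 7 mm proud of the deck; absent in some runs
- pan_blue: watercolour pan with blue paint, a white block-shaped pan 30 (its x) x 19 (its y) x 11 (z) mm, 14 g, origin: centre of the underside, paint on top at z = 11 mm. Starts in one of the pan box's pockets with its x along the box's x, standing 7 mm proud of the deck; absent in some runs
- palette: fixed white palette, 126 (its x) x 210 (its y) mm, walls and deck 8 mm high; origin: centre of the underside. Six pan places in a row at x = -35, y = -80, -48, -16, 16, 48, 80 mm, each 35 (x) x 24 (y) mm, 4 mm deep, floor 4 mm above the table. The outermost two hold old fixed pans (green, brown; size as the new ones); the middle four are free. The rest is mixing wells, none above 8 mm
- place1 (a point): centre of the floor of free pan place 1 of the palette (pan's x along the palette's x; 2.5 mm of play all round)
- place2 (a point): centre of the floor of free pan place 2 of the palette (pan's x along the palette's x; 2.5 mm of play all round)
- place3 (a point): centre of the floor of free pan place 3 of the palette (pan's x along the palette's x; 2.5 mm of play all round)
- place4 (a point): centre of the floor of free pan place 4 of the palette (pan's x along the palette's x; 2.5 mm of play all round)
- rest: fixed dark wooden brush rest, base 120 (its x) x 92 (its y) x 6 mm, origin: centre of the underside; two crossbars 8 mm thick at x = -50 and +50 mm, about 30 mm high, each with three 9 mm high teeth (8 mm wide) at y = -40, 0, 40 mm, so that a brush lies along x in one of two troughs (y = -20 or 20 mm), its axis 35.5 mm above the table
- brush: watercolour brush, 200 mm long, 31 g; origin on its axis at the balance point; its x points from bristles to handle end: tip at x = -95 mm. Dark red handle 11 mm square from x = -35 to 50 mm (grip near the origin, across y), then a 7 mm tail to x = 105 mm; brass ferrule 9 mm thick from x = -70 to -35 mm; bristles 25 mm. Starts in a trough of the rest, tip roughly towards the robot, z up
- brush_tip (a point): point of the bristles; the bristles are springy and give up to 7 mm along the brush, about 250 N/m, when pressed
- pot: blue ceramic water pot, open top, loose, about 260 g, 70 mm high, outer diameter 80 mm at the foot, 90 mm at the rim, wall 4 mm, inner floor 6 mm above its underside; origin: centre of the underside. The water itself is not modelled; take it to stand 15 mm below the rim: to wet or rinse, bring the brush tip at least 30 mm below the rim, inside the pot
- pot_rim (a point): centre of the pot's mouth, at rim height
- tape: bystander: roll of cream masking tape lying flat, 108 mm across, 25 mm high
- papercup: bystander: white paper cup, 72 mm across, 85 mm high, loose
- eraser: bystander: eraser with blue sleeve, 22 x 45 x 13 mm
- spoon: bystander: spoon with dark wooden handle, 150 mm long, lying on the table
- mug: bystander: white mug, 80 mm across, 90 mm high
Mind the look-alikes: they are no part of the job. Leave any green or purple look-alike of the rest alone.

How it is judged:
On the way, in this order (a step that is already met when the one before it is completed fails the run):
1. the cover of the pan box is slid fully open (value of joint cover above 0.137 m), for 0.2 s.
2. every pan present sits flat in a place of the palette (x of pan_yellow in the frame of palette between -0.0395 and -0.0305 m and y of pan_yellow in the frame of palette between -0.056 and 0.056 m and z of pan_yellow in the frame of palette between 0.002 and 0.0058 m and angle between each of pan_yellow, pan_orange, pan_red, pan_blue's own z axis and vertical below 0.09 rad and angle between the x axis of each of pan_yellow, pan_orange, pan_red, pan_blue and the x axis of palette, either way round below 0.25 rad and linear speed of each of pan_yellow, pan_orange, pan_red, pan_blue below 0.02 m/s and x of pan_orange in the frame of palette between -0.0395 and -0.0305 m and y of pan_orange in the frame of palette between -0.056 and 0.056 m and z of pan_orange in the frame of palette between 0.002 and 0.0058 m and x of pan_red in the frame of palette between -0.0395 and -0.0305 m and y of pan_red in the frame of palette between -0.056 and 0.056 m and z of pan_red in the frame of palette between 0.002 and 0.0058 m and x of pan_blue in the frame of palette between -0.0395 and -0.0305 m and y of pan_blue in the frame of palette between -0.056 and 0.056 m and z of pan_blue in the frame of palette between 0.002 and 0.0058 m), for 0.3 s.
3. the brush is wetted: its tip 30 mm or more below the rim inside the upright pot (z of brush_tip in the frame of pot between 0 and 0.04 m and horizontal distance between brush_tip and pot below 0.04 m and angle between pot's own z axis and vertical below 0.3 rad), for 0.2 s.
4. the brush touches the yellow pan (contact force between brush and pan_yellow above 0.1 N and distance between brush_tip and pan_yellow below 0.025 m), for 0.1 s.
5. the brush touches the orange pan (contact force between brush and pan_orange above 0.1 N and distance between brush_tip and pan_orange below 0.025 m), for 0.1 s.
6. the brush touches the red pan (contact force between brush and pan_red above 0.1 N and distance between brush_tip and pan_red below 0.025 m), for 0.1 s.
7. the brush touches the blue pan (contact force between brush and pan_blue above 0.1 N and distance between brush_tip and pan_blue below 0.025 m), for 0.1 s.
8. the brush is rinsed: its tip again 30 mm or more below the rim inside the upright pot (all of step 3), for 0.8 s.
At the end, for the whole second after the job is handed in: Cover shut (within 5 mm); every pan present flat in a palette place (within 4.5 mm across the row, tilt under 0.09 rad); brush still, level within 0.1 rad, across both crossbars of its rest (middle within 30 mm); pot upright on the table (all of step 2 and value of joint cover below 0.005 m and x of brush in the frame of rest between -0.03 and 0.03 m and y of brush in the frame of rest between -0.04 and 0.04 m and z of brush in the frame of rest between 0.03 and 0.042 m and angle between brush's own x axis and vertical between 1.45 and 1.69 rad and angle between the x axis of brush and the x axis of rest, either way round below 0.35 rad and linear speed of brush below 0.02 m/s and angle between pot's own z axis and vertical below 0.1 rad and height (world z) of pot below 0.01 m); the robot touches nothing.
It fails at once if the water pot is tipped over (angle between pot's own z axis and vertical above 0.6 rad).
It fails at once if the bristles are crushed on a pan (over 10 N) (contact force between brush and pan_yellow above 10 N or contact force between brush and pan_orange above 10 N or contact force between brush and pan_red above 10 N or contact force between brush and pan_blue above 10 N).
It fails at once if tape, paper cup, eraser, spoon or mug moved by more than 3 cm (distance of any of tape, papercup, eraser, spoon, mug from where it was at the start of the episode above 0.03 m).
Of pan_yellow, pan_orange, pan_red, pan_blue only 2 to 4 are there at a start; the rules pass over those that are not, and their reading is None.
At some moment in a run one of pot, brush may be knocked a few centimetres aside while the robot is not near it.
It also fails if it takes over 210 s, if anything falls off the work surface, if the arm or the gripper's body presses on something with over 40 N, if the wrist force passes 120 N, or if a joint passes its speed limit or range.

## Working session

There is one attempt and no reset: what is moved stays moved. The work goes in short steps, Python scripts to look and compute and a tool call to move; the robot and the scene stay as the last step left them, time stands still between calls to the robot, and variables do not carry over. Pictures are saved under pics/ and viewed, at most 14 in all, crops included, and the job is handed in when it is done.

Besides the shell and the picture viewer there is one more tool, called after "Emit:" by a JSON object that holds its "fn" and its "kwargs". move_arm: Moves the arm, as the interface text tells. Its arguments: {"type":"object","properties":{"motion":{"type":"string"},"newtons":{"type":"number"}},"required":["motion"]}

```bash
mkdir -p pics; ls; cat > h.py <<'E'
import numpy as np,cv2
from scipy.spatial.transform import Rotation as R
from rig import robot
def cam(n):
    p,d=robot.camera(n); m=robot.camera_model(n); return p,d,m
def att(m):
    a=np.array(m['attitude'],float)
    return a if a.shape==(3,3) else R.from_quat(a).as_matrix()
def world(d,m):
    K=np.array(m['mtx']); v,u=np.mgrid[:480,:640]
    c=np.stack([(u-K[0,2])/K[0,0]*d,(v-K[1,2])/K[1,1]*d,d],-1)
    return c@att(m).T+np.array(m['position'])
def ray(m,u,v,z):
    K=np.array(m['mtx']); r=att(m)@np.array([(u-K[0,2])/K[0,0],(v-K[1,2])/K[1,1],1]); o=np.array(m['position'])
    return o+r*(z-o[2])/r[2]
def save(n,p): cv2.imwrite('pics/'+n,p[...,::-1])
E
python3 - <<'E'
from h import *
for n in('top','scene'):
    p,d,m=cam(n); save(n+'0.png',p); np.savez(n+'0.npz',p=p,d=d); print(n,m)
print(robot.get_obs())
E
```

```text
pics
top {'mtx': array([[445.00889139,   0.        , 315.32845767],
       [  0.        , 445.00889139, 237.0066369 ],
       [  0.        ,   0.        ,   1.        ]]), 'position': array([0.25134571, 0.02700042, 1.11045881]), 'attitude': array([ 0.70391499, -0.70000861,  0.08602323, -0.08421184])}
scene {'mtx': array([[508.73264324,   0.        , 320.87458837],
       [  0.        , 508.73264324, 234.06806668],
       [  0.        ,   0.        ,   1.        ]]), 'position': array([1.23775339, 0.69967819, 0.97213698]), 'attitude': array([ 0.37499606,  0.8342093 , -0.37203803, -0.15830509])}
{'time': 0.1, 'q': array([-1.46548812e+00,  5.28369106e-01,  1.43380192e+00, -1.08167834e-05,
        1.18141701e+00, -1.78508912e-01]), 'joint_velocities': array([-0.00047736,  0.00013874, -0.00305823,  0.00096031,  0.00027462,
       -0.00102879]), 'joint_torque': array([-3.59309870e-04, -4.40984023e+01, -1.77150840e+01,  6.35220716e-02,
        5.33714436e-02, -4.57794204e-05]), 'position': array([ 0.17496286, -0.59931865,  0.22966318]), 'tool_rot': array([ 9.89947083e-01,  1.41434712e-01,  3.15095785e-05, -9.97206734e-04]), 'ft_force': array([ 1.13783922, -0.331721  , -0.4158942 ]), 'moment': array([ 0.05844872,  0.03684614, -0.02165141]), 'grip_force': 0.0, 'grip_width': 0.08712318548517159}
```

View pics/top0.png

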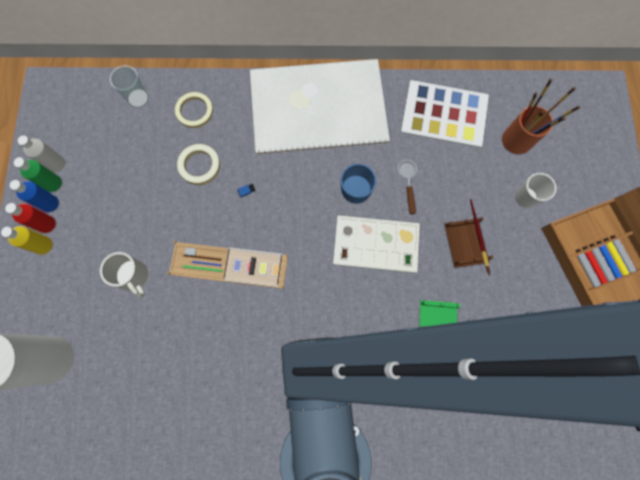

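View pics/scene0.png

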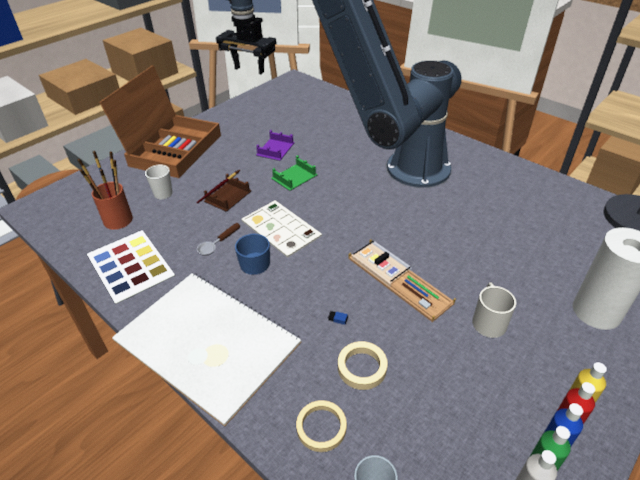

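The top view shows the pan box at (228,264), with pockets on the right and the black grip at (252,267). The palette is at (377,244), the pot at (358,184) and the brown rest with brush at (468,243). Look-alikes for the rest are the green one at (438,313) and the purple one in the scene view at (275,146). For the pot they are the mug at (125,270) and the cups at (536,190) and (125,80). For the palette it is the swatch card at (445,113). For the brush it is the brush jar at (527,130). I choose the pan box, the white palette with the pan row, the blue pot and the dark brown rest, and check them in a crop.

```bash
python3 - <<'E'
from h import *
t=np.load('top0.npz')['p']; s=np.load('scene0.npz')['p']
def c(p,x,y,w,h,W,H): return cv2.resize(p[y:y+h,x:x+w],(W,H),interpolation=cv2.INTER_CUBIC)
a=np.hstack([c(t,162,236,132,56,792//2,168*1),c(t,325,160,110,47,396,168)])
b=np.hstack([c(t,325,205,100,70,396,277),c(t,440,195,60,80*60//86,396,277)])
e=np.hstack([c(s,340,235,120,90,396,150*2-145),c(s,190,160,140,55,396,155)])
save('crop1.png',np.vstack([a,b,e]))
E
```

```text
(no output)
```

View pics/crop1.png

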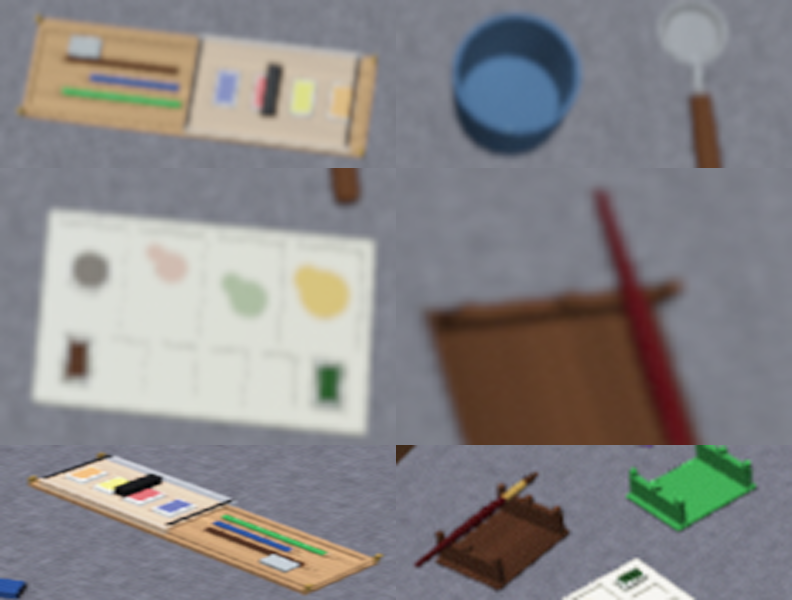

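Crop check: four pans under the cover, orange, yellow, red (partly under the grip) and blue, counted from the -y end. The choices for palette, pot and rest are confirmed, and the brush lies in the right-hand trough. Next I measure by colour in both cameras.

```bash
cat >> h.py <<'E'
def cen(p,m,roi,f,z,mn=6):
    x,y,w,h=roi; q=p[y:y+h,x:x+w].astype(float); r,g,b=q[...,0],q[...,1],q[...,2]
    k=f(r,g,b).astype(np.uint8)
    n,l,s,c=cv2.connectedComponentsWithStats(k)
    if n<2: return None
    i=1+np.argmax(s[1:,4]); 
    if s[i,4]<mn: return None
    wt=(l==i); v,u=np.nonzero(wt); u=u.mean()+x; v=v.mean()+y
    return np.round([u,v,s[i,4]],1), np.round(ray(m,u,v,z)*1000,1)
COL={'yellow':lambda r,g,b:(r>190)&(g>r-25)&(r-b>45),
'orange':lambda r,g,b:(r>190)&(r-g>25)&(g-b>30),
'red':lambda r,g,b:(r>150)&(r-g>60)&(r-b>45),
'blue':lambda r,g,b:(b-r>30)&(b>120),
'black':lambda r,g,b:(np.maximum(np.maximum(r,g),b)<50),
'green':lambda r,g,b:(g-r>25)&(g-b>15),
'brown':lambda r,g,b:(r-b>20)&(r<130)}
E
python3 - <<'E'
from h import *
P={'top':((225,245,64,44),(325,205,100,70)),'scene':((340,235,80,70),(238,195,86,60))}
for n in P:
    p=np.load(n+'0.npz')['p']; d=np.load(n+'0.npz')['d']; m=robot.camera_model(n)
    for c in('orange','yellow','red','blue'): print(n,c,cen(p,m,P[n][0],COL[c],.019))
    print(n,'grip',cen(p,m,P[n][0],COL['black'],.0405 if n=='top' else .036))
    for c in('green','brown'): print(n,c,cen(p,m,P[n][1],COL[c],.015))
    W=world(d,m)
    q=p.astype(int)
    mk=(q[...,2]-q[...,0]>25)&(W[...,2]>.055)&(W[...,2]<.085)&(abs(W[...,0]-.38)<.2)&(abs(W[...,1]+.08)<.2)
    pts=W[mk]; print('rim',len(pts),pts[:,:2].min(0),pts[:,:2].max(0),np.median(pts[:,2]))
    if len(pts)>5: (cx,cy),r=cv2.minEnclosingCircle(pts[:,:2].astype(np.float32)); print(cx,cy,r)
# palette white rect in top
p=np.load('top0.npz')['p'];m=robot.camera_model('top')
k=((p.min(2)>185)).astype(np.uint8)[205:280,325:430]
c=max(cv2.findContours(k,0,1)[0],key=cv2.contourArea)+[325,205]
r=cv2.minAreaRect(c); print(r,[np.round(ray(m,*b,.008)*1000,1)[:2] for b in cv2.boxPoints(r)])
E
```

```text
top orange (array([275.5, 269.6,  44. ]), array([436.2, 123.4,  19. ]))
top yellow (array([262.4, 267.8,  56. ]), array([440.5, 156. ,  19. ]))
top red (array([248.4, 266.2,  12. ]), array([444.4, 190.7,  19. ]))
top blue (array([236.9, 264.7,  51. ]), array([447.8, 219.6,  19. ]))
top grip None
top green (array([407.5, 259. ,  28. ]), array([ 465.6, -206.4,   15. ]))
top brown (array([411.8, 208.7,  52. ]), array([ 597.5, -223.4,   15. ]))Traceback (most recent call last):
  File "<stdin>", line 11, in <module>
    return umr_minimum(a, axis, None, out, keepdims, initial, where)
ValueError: zero-size array to reduction operation minimum which has no identity
```

```bash
python3 - <<'E'
from h import *
P={'top':((225,245,64,44),(330,220,90,55)),'scene':((340,235,80,70),(238,195,86,60))}
for n in P:
    z=np.load(n+'0.npz'); p=z['p']; d=z['d']; m=robot.camera_model(n)
    if n=='scene':
        for c in('orange','yellow','red','blue'): print(n,c,cen(p,m,P[n][0],COL[c],.019))
    blk=lambda r,g,b:(np.maximum(np.maximum(r,g),b)<90)
    print(n,'grip',cen(p,m,P[n][0],blk,.0405 if n=='top' else .036))
    for c in('green','brown'): print(n,c,cen(p,m,P[n][1],COL[c],.015))
    W=world(d,m); q=p.astype(int)
    mk=(q[...,2]-q[...,0]>25)&(W[...,2]>.06)&(W[...,2]<.08)&(abs(W[...,0]-.64)<.15)&(abs(W[...,1]+.08)<.15)
    pts=W[mk]; print('rim',len(pts))
    if len(pts)>5: print(cv2.minEnclosingCircle(pts[:,:2].astype(np.float32)),np.median(pts[:,2]))
    W0=W[240 if n=='top' else 300, 310 if n=='top' else 200:330 if n=='top' else 205]; print('z check',W0[:3])
p=np.load('top0.npz')['p'];m=robot.camera_model('top')
k=((p.min(2)>170)).astype(np.uint8)[205:280,325:430]
c=max(cv2.findContours(k,0,1)[0],key=cv2.contourArea)+[325,205]
r=cv2.minAreaRect(c); print([np.round(ray(m,*b,.008)*1000,1)[:2] for b in cv2.boxPoints(r)])
E
```

```text
top grip (array([252.1, 265.9,  55. ]), array([441.4, 178.5,  40.5]))
top green (array([407.5, 259. ,  28. ]), array([ 465.6, -206.4,   15. ]))
top brown (array([344.1, 253.1,  34. ]), array([479.8, -47.7,  15. ]))
rim 248
((0.6543156504631042, -0.08120086044073105), 0.04575766995549202) 0.06822778342666169
z check [[ 0.51725035  0.03850631 -0.00237976]
 [ 0.51717483  0.03593238 -0.00199977]
 [ 0.5174627   0.03336886 -0.00314046]]
scene orange (array([405.6, 288.3, 261. ]), array([479.1, 281.3,  19. ]))
scene yellow (array([373.7, 256.5,  39. ]), array([442.4, 153.6,  19. ]))
scene red (array([383.4, 263.3,  34. ]), array([445.8, 187.7,  19. ]))
scene blue (array([392.4, 270. ,  40. ]), array([449.9, 219.8,  19. ]))
scene grip (array([381.4, 257.9,  91. ]), array([447.7, 181.4,  36. ]))
scene green (array([272.5, 206. ,  18. ]), array([ 467.6, -206.2,   15. ]))
scene brown (array([240.4, 196.8,  29. ]), array([ 500.9, -312.7,   15. ]))
rim 260
((0.6557522416114807, -0.07842230796813965), 0.049140267074108124) 0.06642055945738107
z check [[ 0.83614623 -0.08390966  0.00696348]
 [ 0.83507297 -0.08093419  0.00832487]
 [ 0.8330669  -0.07976999  0.00745127]]
[array([454.3, -18.2]), array([582.2, -31.1]), array([ 561.2, -248.2]), array([ 434.3, -229.6])]
```

```bash
cat > plan.py <<'E'
# usage: plan.py "x,y,z,yaw,open[,hold]" ...   (mm, deg = heading of tool y) -> rows for move_arm
import sys,math,numpy as np
from rig import robot
from scipy.spatial.transform import Rotation as R
o=robot.get_obs(); p=np.array(o['position'])*1000; M=R.from_quat(o['tool_rot']).as_matrix()
yaw=math.degrees(math.atan2(M[1,1],M[0,1]))
print('now',np.round(p,1),round(yaw,1),'q',np.round(o['q'],2),'w',round(o['grip_width']*1000,1),'F',np.round(o['ft_force'],1),'t',round(o['time'],1))
def ax(y): c,s=math.cos(math.radians(y)),math.sin(math.radians(y)); return np.array([[-s,c,0],[c,s,0],[0,0,-1.]])  # rows: tool x,y,z
calls=[];cur=[];n=0;p0,y0=p.copy(),yaw;lp,ly=p.copy(),yaw
def flush():
    global cur,n,p0,y0
    if cur: print(f'[{n}]','; '.join(f'{k}x({r})' for k,r in cur))
    cur=[];n=0;p0,y0=lp.copy(),ly
for a in sys.argv[1:]:
    w=list(map(float,a.split(','))); t=np.array(w[:3]); h=int(w[5]) if len(w)>5 else 1
    dy=(w[3]-ly+180)%360-180; ns=max(1,math.ceil(np.abs(ax(y0)@(t-lp)).max()/195),math.ceil(abs(dy)/70)); s=lp.copy();sy=ly
    for i in range(1,ns+1):
        g=s+(t-s)*i/ns; gy=sy+dy*i/ns
        k=math.ceil(max(np.linalg.norm(g-lp)/36,abs(gy-ly)/6.5,.5))+(h if i==ns else 0)
        if n+k>12 or np.abs(ax(y0)@(g-p0)).max()>199 or abs(gy-y0)>80: flush()
        v=ax(y0)@(g-p0)/200; tt=-(gy-y0)/180
        cur.append((min(k,12),f'{w[4]:g} {v[0]:.3f} {v[1]:.3f} {v[2]:.3f} {tt:.3f}')); n+=k; lp,ly=g,gy
flush()
E
python3 plan.py 360,-420,200,-74,-0.2 470,-230,150,-80,-0.2 470,-20,120,-90,-.2 444,179.5,70,-96.9,-0.2,3
```

```text
now [ 175.  -599.3  229.7] -73.7 q [-1.47  0.53  1.43 -0.    1.18 -0.18] w 87.1 F [ 1.1 -0.3 -0.4] t 0.1
[4] 4x(-0.2 0.570 -0.301 0.074 0.001)
[5] 5x(-0.2 0.569 -0.302 0.074 0.001)
[8] 8x(-0.2 0.791 -0.762 0.250 0.033)
[3] 3x(-0.2 0.091 -0.517 0.075 0.028)
[4] 4x(-0.2 0.046 -0.523 0.075 0.028)
[3] 3x(-0.2 -0.065 -0.499 0.125 0.019)
[6] 6x(-0.2 -0.095 -0.494 0.125 0.019)
```

Emit:
{"fn": "move_arm", "kwargs": {"motion": "-0.2 0.57 -0.3 0.074 0; -0.2 0.57 -0.3 0.074 0; -0.2 0.57 -0.3 0.074 0; -0.2 0.57 -0.3 0.074 0", "newtons": 10}}

```text
time: 0.43
position: [0.271, -0.5035, 0.2141]
tool_rot: [0.99, 0.143, 0.001, -0.004]
ft_force: [0.8, -0.5, -1.1]
grip_width: 0.0678
grip_force: 0.0
```

Emit:
{"fn": "move_arm", "kwargs": {"motion": "-0.2 0.57 -0.3 0.074 0; -0.2 0.57 -0.3 0.074 0; -0.2 0.57 -0.3 0.074 0; -0.2 0.57 -0.3 0.074 0; -0.2 0.57 -0.3 0.074 0"}}

```text
time: 0.85
position: [0.3615, -0.4185, 0.2003]
tool_rot: [0.99, 0.144, -0.0, -0.001]
ft_force: [0.1, -0.7, -0.5]
grip_width: 0.0379
grip_force: 0.0
```

Emit:
{"fn": "move_arm", "kwargs": {"motion": "-0.2 0.79 -0.76 0.25 0.033; -0.2 0.79 -0.76 0.25 0.033; -0.2 0.79 -0.76 0.25 0.033; -0.2 0.79 -0.76 0.25 0.033; -0.2 0.79 -0.76 0.25 0.033; -0.2 0.79 -0.76 0.25 0.033; -0.2 0.79 -0.76 0.25 0.033; -0.2 0.79 -0.76 0.25 0.033"}}

```text
time: 1.52
position: [0.4696, -0.2316, 0.1508]
tool_rot: [0.996, 0.091, -0.0, 0.0]
ft_force: [-0.5, 0.4, -0.0]
grip_width: 0.0348
grip_force: 0.0
```

```bash
python3 plan.py 470,-20,120,-90,-.2 444,179.5,70,-96.9,-0.2,3
```

```text
now [ 469.6 -231.6  150.8] -79.6 q [-0.67  0.51  1.76 -0.    0.87  0.72] w 34.8 F [-0.5  0.4 -0. ] t 1.5
[3] 3x(-0.2 0.096 -0.520 0.077 0.029)
[4] 4x(-0.2 0.049 -0.527 0.077 0.029)
[3] 3x(-0.2 -0.065 -0.499 0.125 0.019)
[6] 6x(-0.2 -0.095 -0.494 0.125 0.019)
```

Emit:
{"fn": "move_arm", "kwargs": {"motion": "-0.2 0.096 -0.52 0.077 0.029; -0.2 0.096 -0.52 0.077 0.029; -0.2 0.096 -0.52 0.077 0.029; -0.2 0.096 -0.52 0.077 0.029"}}

```text
time: 1.85
position: [0.4674, -0.1228, 0.1351]
tool_rot: [0.999, 0.045, -0.002, -0.001]
ft_force: [-0.3, -0.6, -0.1]
grip_width: 0.0346
grip_force: 0.0
```

Emit:
{"fn": "move_arm", "kwargs": {"motion": "-0.2 0.049 -0.527 0.077 0.029; -0.2 0.049 -0.527 0.077 0.029; -0.2 0.049 -0.527 0.077 0.029; -0.2 0.049 -0.527 0.077 0.029"}}

```text
time: 2.18
position: [0.4694, -0.018, 0.12]
tool_rot: [1.0, -0.0, -0.001, -0.0]
ft_force: [-0.2, -0.1, -0.6]
grip_width: 0.0347
grip_force: 0.0
```

Emit:
{"fn": "move_arm", "kwargs": {"motion": "-0.2 -0.065 -0.499 0.125 0.019; -0.2 -0.065 -0.499 0.125 0.019; -0.2 -0.065 -0.499 0.125 0.019; -0.2 -0.065 -0.499 0.125 0.019"}}

```text
time: 2.52
position: [0.4572, 0.0811, 0.0947]
tool_rot: [1.0, -0.03, -0.0, 0.0]
ft_force: [0.5, -0.3, -0.4]
grip_width: 0.0344
grip_force: 0.0
```

Emit:
{"fn": "move_arm", "kwargs": {"motion": "-0.2 -0.095 -0.494 0.125 0.019; -0.2 -0.095 -0.494 0.125 0.019; -0.2 -0.095 -0.494 0.125 0.019; -0.2 -0.095 -0.494 0.125 0.019; -0.2 -0.095 -0.494 0.125 0.019; -0.2 -0.095 -0.494 0.125 0.019"}}

```text
time: 3.02
position: [0.4464, 0.1785, 0.0706]
tool_rot: [0.998, -0.062, 0.001, 0.0]
ft_force: [0.4, -0.1, -0.4]
grip_width: 0.0349
grip_force: 0.0
```

```bash
python3 plan.py 444,179.5,36,-96.9,-0.2,3 444,179.5,36,-96.9,-1,4
python3 - <<'E'
from h import *
p,d,m=cam('top'); s,d2,m2=cam('scene')
a=cv2.resize(p[235:315,160:310],(600,320),interpolation=2); b=cv2.resize(s[200:320,330:465],(315,280),interpolation=2)
o=np.zeros((600,600,3),np.uint8);o[:320]=a;o[320:,:315]=b; save('c2.png',o)
E
```

```text
now [446.4 178.5  70.6] -97.1 q [ 0.15  0.61  1.92 -0.    0.6   1.84] w 34.9 F [ 0.4 -0.1 -0.4] t 3.0
[9] 4x(-0.2 -0.013 -0.004 0.173 -0.001); 5x(-1 -0.013 -0.004 0.173 -0.001)
```

View pics/c2.png

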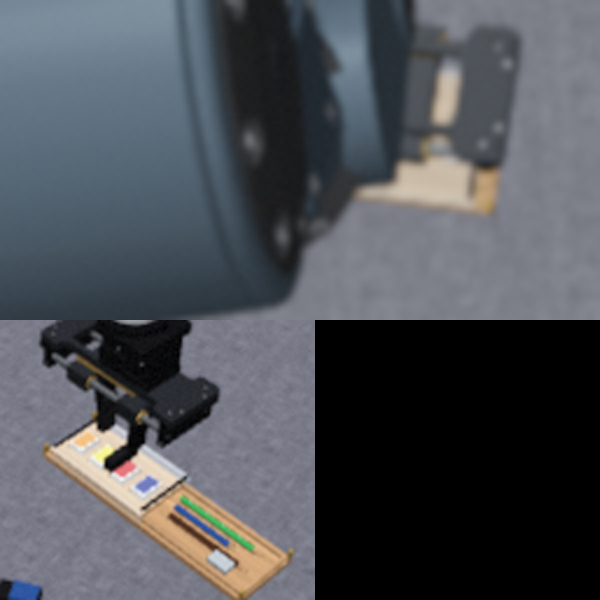

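The scene view shows the fingers over the grip bar, around (120,455) in the crop. Going down to grip.

Emit:
{"fn": "move_arm", "kwargs": {"motion": "-0.2 -0.013 0 0.173 0; -0.2 -0.013 0 0.173 0; -0.2 -0.013 0 0.173 0; -0.2 -0.013 0 0.173 0; -1 -0.013 0 0.173 0; -1 -0.013 0 0.173 0; -1 -0.013 0 0.173 0; -1 -0.013 0 0.173 0; -1 -0.013 0 0.173 0; -1 -0.013 0 0.173 0", "newtons": 12}}

```text
time: 3.95
position: [0.4419, 0.1807, 0.0359]
tool_rot: [0.998, -0.06, 0.0, 0.0]
ft_force: [0.4, -0.1, 2.6]
grip_width: 0.0127
grip_force: 12.0
```

```bash
python3 plan.py 460.6,316.5,36.0,-96.9,-1,4
```

```text
now [441.9 180.7  35.9] -96.9 q [ 0.15  0.68  1.94 -0.    0.51  1.85] w 12.7 F [ 0.4 -0.1  2.6] t 4.0
[8] 8x(-1 0.011 -0.685 -0.001 -0.000)
```

Emit:
{"fn": "move_arm", "kwargs": {"motion": "-1 0 -0.15 0 0; -1 0 -0.3 0 0; -1 0 -0.45 0 0; -1 0 -0.58 0 0; -1 0 -0.62 0 0; -1 0 -0.64 0 0; -1 0 -0.65 0 0; -1 0 -0.66 0 0; -1 0 -0.66 0 0; -1 0 -0.66 0 0"}}

```text
time: 4.78
position: [0.457, 0.3111, 0.0358]
tool_rot: [0.998, -0.061, -0.001, 0.0]
ft_force: [-2.9, 2.2, 5.9]
grip_width: 0.0126
grip_force: 12.0
```

Emit:
{"fn": "move_arm", "kwargs": {"motion": "-1 0 -0.01 0 0; -1 0 -0.02 0 0; -1 0 -0.02 0 0; -1 0 -0.02 0 0"}}

```text
time: 5.12
position: [0.4573, 0.314, 0.0358]
tool_rot: [0.998, -0.061, -0.001, 0.001]
ft_force: [-2.5, -2.4, 5.8]
grip_width: 0.0129
grip_force: 12.0
```

Emit:
{"fn": "move_arm", "kwargs": {"motion": "-1 0 -0.01 0 0; -1 0 -0.02 0 0; -1 0 -0.02 0 0; -1 0 -0.02 0 0"}}

```text
time: 5.45
position: [0.4572, 0.3143, 0.0357]
tool_rot: [0.998, -0.059, -0.002, 0.004]
ft_force: [-1.0, -14.6, 8.4]
grip_width: 0.0129
grip_force: 12.0
```

```bash
python3 plan.py 457.2,313.7,36,-96.9,-0.4,2 457.2,313.7,100,-96.9,-0.4 480,60,180,-6.8,-0.05,2
```

```text
now [457.2 314.3  35.7] -96.8 q [ 0.4   0.73  1.74 -0.01  0.68  2.1 ] w 12.9 F [ -1.  -14.6   8.4] t 5.5
[6] 3x(-0.4 0.000 0.003 -0.001 0.000); 3x(-0.4 0.000 0.003 -0.321 0.000)
[7] 7x(-0.05 0.133 0.623 -0.200 -0.250)
[9] 9x(-0.05 -0.347 0.534 -0.200 -0.250)
```

Emit:
{"fn": "move_arm", "kwargs": {"motion": "-0.4 0 0 0 0; -0.4 0 0 0 0; -0.4 0 0 0 0; -0.4 0 0 -0.1 0; -0.4 0 0 -0.32 0; -0.4 0 0 -0.32 0; -0.4 0 0 -0.32 0"}}

```text
time: 6.03
position: [0.461, 0.3206, 0.1018]
tool_rot: [0.998, -0.061, 0.003, -0.002]
ft_force: [-0.5, 0.3, -0.3]
grip_width: 0.0261
grip_force: 0.0
```

Emit:
{"fn": "move_arm", "kwargs": {"motion": "-0.05 0.133 0.623 -0.2 -0.25; -0.05 0.133 0.623 -0.2 -0.25; -0.05 0.133 0.623 -0.2 -0.25; -0.05 0.133 0.623 -0.2 -0.25; -0.05 0.133 0.623 -0.2 -0.25; -0.05 0.133 0.623 -0.2 -0.25; -0.05 0.133 0.623 -0.2 -0.25; -0.05 0.133 0.623 -0.2 -0.25"}}

```text
time: 6.7
position: [0.4694, 0.1924, 0.1384]
tool_rot: [0.945, 0.326, -0.001, -0.0]
ft_force: [0.2, -0.3, -0.3]
grip_width: 0.0413
grip_force: 0.0
```

Emit:
{"fn": "move_arm", "kwargs": {"motion": "-0.05 -0.347 0.534 -0.2 -0.25; -0.05 -0.347 0.534 -0.2 -0.25; -0.05 -0.347 0.534 -0.2 -0.25; -0.05 -0.347 0.534 -0.2 -0.25; -0.05 -0.347 0.534 -0.2 -0.25; -0.05 -0.347 0.534 -0.2 -0.25; -0.05 -0.347 0.534 -0.2 -0.25; -0.05 -0.347 0.534 -0.2 -0.25; -0.05 -0.347 0.534 -0.2 -0.25"}}

```text
time: 7.45
position: [0.4809, 0.0661, 0.1788]
tool_rot: [0.75, 0.662, -0.0, -0.0]
ft_force: [-0.4, -0.1, 0.1]
grip_width: 0.0412
grip_force: 0.0
```

```bash
python3 - <<'E'
from h import *
P={'top':(215,240,75,50),'scene':(330,225,100,100)}
o=np.zeros((600,800,3),np.uint8)
for n in P:
    p,d,m=cam(n); np.savez(n+'1.npz',p=p,d=d)
    for c in('orange','yellow','red','blue','black'): print(n,c,cen(p,m,P[n],COL[c],.019 if c!='black' else .0405))
    x,y,w,h=(150,200,180,100) if n=='top' else (330,190,150,140)
    q=cv2.resize(p[y:y+h,x:x+w],None,fx=2.2,fy=3,interpolation=2); a=0 if n=='top' else 300
    o[a:a+q.shape[0],:q.shape[1]]=q[:300]
save('c3.png',o)
E
python3 plan.py 437,123,60,-6.8,-0.05
```

```text
top orange None
top yellow None
top red None
top blue (array([230. , 240.7,  13. ]), array([509.2, 239.8,  19. ]))
top black None
scene orange (array([376.9, 262. , 710. ]), array([453.1, 172.2,  19. ]))
scene yellow (array([374.4, 256.9,  56. ]), array([442.1, 155.7,  19. ]))
scene red (array([383.4, 263.3,  47. ]), array([445.5, 187.8,  19. ]))
scene blue (array([340.2, 315.8, 100. ]), array([652. , 215.2,  19. ]))
scene black (array([421.3, 286.9,  87. ]), array([467.3, 316.8,  40.5]))
now [481.   66.2 179.1] -7.1 q [-0.09  0.42  1.83  0.    0.89  0.03] w 41.4 F [-0.5  0.1 -1. ] t 7.5
[5] 5x(-0.05 0.255 -0.253 0.595 -0.002)
```

View pics/c3.png

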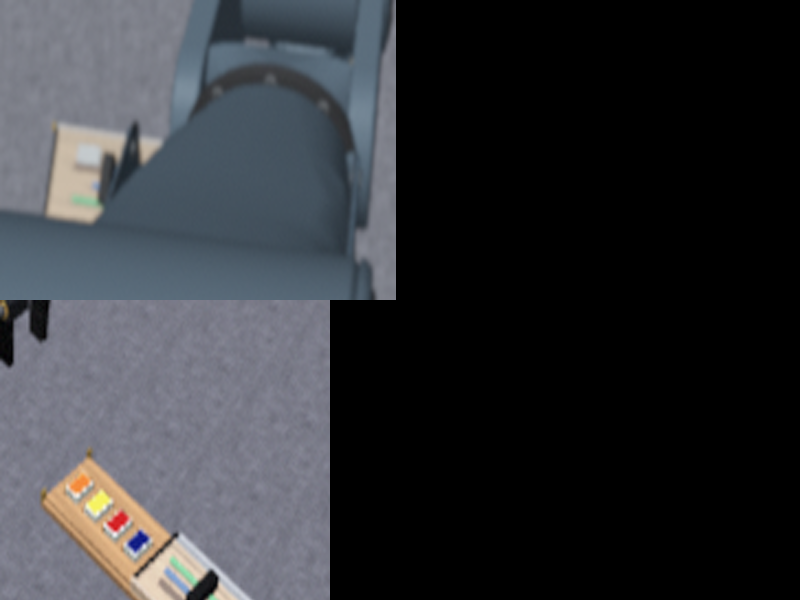

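Scene crop: the cover is fully open and four pans are free, orange (80,487), yellow (98,503), red (118,523), blue (138,543). The arm hides the pans in the top view. I fetch orange first.

```bash
python3 plan.py 437.2,124,60,-6.7,-0.12,1 437.2,124,21.5,-6.7,-.12,2 437.2,124,21.5,-6.7,-1,4
```

```text
now [481.   66.2 179.1] -7.1 q [-0.09  0.42  1.83  0.    0.89  0.03] w 41.4 F [-0.5  0.1 -1. ] t 7.5
[9] 5x(-0.12 0.260 -0.253 0.595 -0.002); 4x(-0.12 0.260 -0.253 0.788 -0.002)
[5] 5x(-1 0.000 0.000 0.000 -0.000)
```

Emit:
{"fn": "move_arm", "kwargs": {"motion": "-0.12 0.26 -0.253 0.595 -0.002; -0.12 0.26 -0.253 0.595 -0.002; -0.12 0.26 -0.253 0.595 -0.002; -0.12 0.26 -0.253 0.595 -0.002; -0.12 0.26 -0.253 0.595 -0.002; -0.12 0.26 -0.253 0.595 -0.002; -0.12 0.26 -0.253 0.7 -0.002; -0.12 0.26 -0.253 0.788 -0.002; -0.12 0.26 -0.253 0.788 -0.002; -0.12 0.26 -0.253 0.788 -0.002"}}

```text
time: 8.38
position: [0.4388, 0.1233, 0.0227]
tool_rot: [0.747, 0.665, 0.001, 0.001]
ft_force: [-0.1, -0.7, 0.6]
grip_width: 0.0384
grip_force: 0.0
```

```bash
python3 plan.py 437.2,124,21.5,-6.7,-1,4;python3 - <<'E'
from h import *
p,d,m=cam('scene'); save('c4.png',cv2.resize(p[200:320,330:450],(600,600),interpolation=2))
E
```

```text
now [438.8 123.3  22.7] -6.7 q [ 0.03  0.7   2.   -0.    0.43  0.14] w 38.4 F [-0.1 -0.7  0.6] t 8.4
[5] 5x(-1 0.003 -0.008 0.006 0.000)
```

View pics/c4.png

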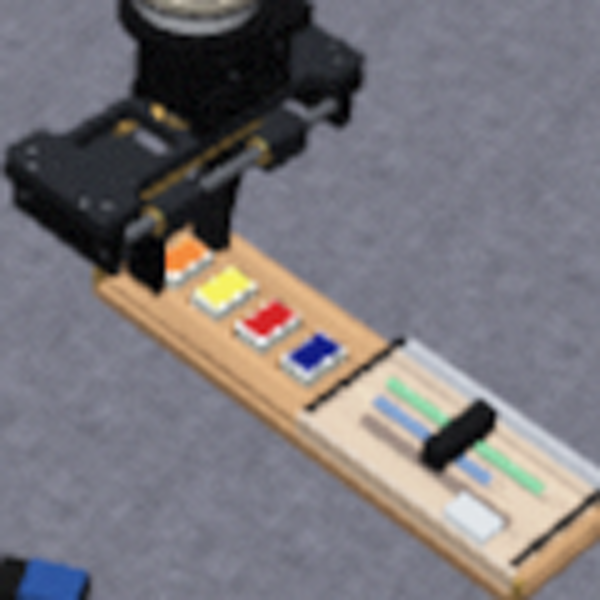

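The crop shows the fingers straddling the orange pan at (185,255). Gripping and lifting.

Emit:
{"fn": "move_arm", "kwargs": {"motion": "-1 0.003 0 0.004 0; -1 0.003 0 0.004 0; -1 0.003 0 0.004 0; -1 0.003 0 0.004 0; -1 0.003 0 0.004 0; -1 0.003 0 0.004 0; -1 0.003 0 -0.05 0; -1 0.003 0 -0.2 0; -1 0.003 0 -0.2 0; -1 0.003 0 -0.2 0", "newtons": 15}}

```text
time: 9.27
position: [0.4384, 0.1244, 0.0633]
tool_rot: [0.747, 0.665, 0.001, 0.001]
ft_force: [0.0, -0.5, -0.3]
grip_width: 0.0298
grip_force: 15.0
```

```bash
python3 plan.py 469.3,-174.8,60,-4.9,-1,2 469.3,-174.8,26,-4.9,-1,3
```

```text
now [438.4 124.4  63.3] -6.6 q [0.03 0.61 1.99 0.   0.54 0.15] w 29.8 F [ 0.  -0.5 -0.3] t 9.3
[5] 5x(-1 -0.734 0.163 0.008 -0.005)
[11] 7x(-1 -0.737 0.152 0.008 -0.005); 4x(-1 -0.737 0.152 0.178 -0.005)
```

Emit:
{"fn": "move_arm", "kwargs": {"motion": "-1 -0.734 0.163 0.008 -0.005; -1 -0.734 0.163 0.008 -0.005; -1 -0.734 0.163 0.008 -0.005; -1 -0.734 0.163 0.008 -0.005; -1 -0.734 0.163 0.008 -0.005; -1 -0.734 0.163 0.008 -0.005"}}

```text
time: 9.77
position: [0.4527, -0.0265, 0.0597]
tool_rot: [0.743, 0.67, -0.0, -0.001]
ft_force: [-0.8, 1.0, 0.8]
grip_width: 0.0297
grip_force: 15.0
```

Emit:
{"fn": "move_arm", "kwargs": {"motion": "-1 -0.737 0.152 0.008 -0.005; -1 -0.737 0.152 0.008 -0.005; -1 -0.737 0.152 0.008 -0.005; -1 -0.737 0.152 0.008 -0.005; -1 -0.737 0.152 0.008 -0.005; -1 -0.737 0.152 0.008 -0.005; -1 -0.737 0.152 0.008 -0.005; -1 -0.737 0.152 0.16 -0.005; -1 -0.737 0.152 0.16 -0.005; -1 -0.737 0.152 0.16 -0.005"}}

```text
time: 10.6
position: [0.4667, -0.172, 0.0273]
tool_rot: [0.735, 0.678, -0.001, -0.003]
ft_force: [-0.1, 0.3, -0.0]
grip_width: 0.0296
grip_force: 15.0
```

```bash
python3 plan.py 469.3,-174.8,18.5,-4.9,-1,2;python3 - <<'E'
from h import *
a,d,m=cam('scene'); b,d,m=cam('top'); save('c5.png',np.hstack([cv2.resize(a[160:260,220:320],(400,400),interpolation=2),cv2.resize(b[195:295,320:420],(400,400),interpolation=2)]))
E
```

```text
now [ 466.7 -172.    27.3] -4.7 q [-0.58  0.71  1.89  0.    0.54 -0.5 ] w 29.6 F [-0.1  0.3 -0. ] t 10.6
[3] 3x(-1 -0.013 0.014 0.044 0.001)
```

View pics/c5.png

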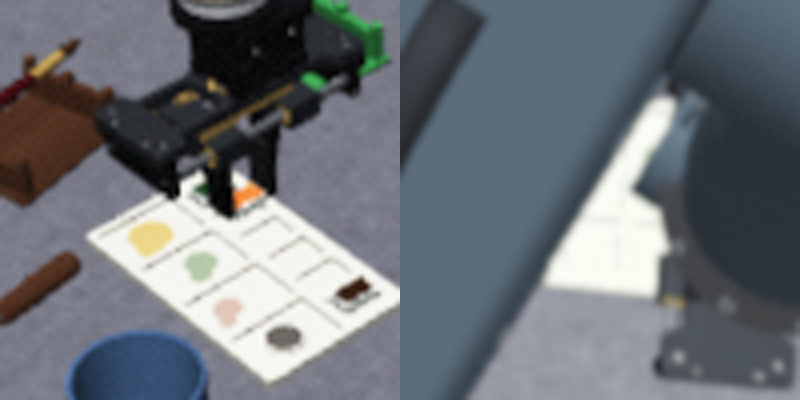

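Crop: the orange pan is held next to the green pan over place 1, at (245,190) in the left half. I correct xy and lower.

Emit:
{"fn": "move_arm", "kwargs": {"motion": "-1 -0.013 0.013 0 0; -1 -0.013 0.013 0 0; -1 -0.013 0.013 0 0; -1 -0.013 0.013 0.02 0; -1 -0.013 0.013 0.035 0; -1 -0.013 0.013 0.043 0; -1 -0.013 0.013 0.043 0; -1 -0.013 0.013 0.043 0"}}

```text
time: 11.37
position: [0.4712, -0.1778, 0.0203]
tool_rot: [0.736, 0.677, 0.0, 0.0]
ft_force: [0.5, 1.5, 7.9]
grip_width: 0.0302
grip_force: 15.0
```

Emit:
{"fn": "move_arm", "kwargs": {"motion": "-1 0 0 -0.03 0; -1 0 0 -0.03 0; -1 0 0 -0.03 0; -1 0 0 -0.03 0; -1 0 0 -0.03 0; -1 0 0 -0.03 0; -1 0 0 -0.03 0; -1 0 0 -0.03 0"}}

```text
time: 12.03
position: [0.4708, -0.1777, 0.0256]
tool_rot: [0.736, 0.677, -0.0, -0.0]
ft_force: [0.0, -0.1, -0.3]
grip_width: 0.0299
grip_force: 15.0
```

Emit:
{"fn": "move_arm", "kwargs": {"motion": "-1 0 0 0 0; -1 0 0 0 0; -1 0 0 0 0; -1 0 0 0 0"}}

```text
time: 12.37
position: [0.4709, -0.1778, 0.0258]
tool_rot: [0.736, 0.677, -0.0, 0.0]
ft_force: [-0.7, 0.6, -0.3]
grip_width: 0.0295
grip_force: 15.0
```

```bash
python3 plan.py 469.3,-174.8,27,-4.9,-1,2
```

```text
now [ 470.9 -177.8   25.8] -4.8 q [-0.58  0.72  1.88 -0.    0.54 -0.5 ] w 29.5 F [-0.7  0.6 -0.3] t 12.4
[3] 3x(-1 0.014 -0.009 -0.006 0.001)
```

Emit:
{"fn": "move_arm", "kwargs": {"motion": "-1 0.014 -0.008 0 0; -1 0.014 -0.008 0 0; -1 0.014 -0.008 0 0; -1 0.014 -0.008 0 0; -1 0.014 -0.008 0 0; -1 0.014 -0.008 0.015 0; -1 0.014 -0.008 0.025 0; -1 0.014 -0.008 0.035 0; -1 0.014 -0.008 0.04 0; -1 0.014 -0.008 0.04 0; -1 0.014 -0.008 0.04 0"}}

```text
time: 13.28
position: [0.4695, -0.1749, 0.0179]
tool_rot: [0.736, 0.677, -0.0, 0.0]
ft_force: [-1.1, 0.6, 4.1]
grip_width: 0.0296
grip_force: 15.0
```

Emit:
{"fn": "move_arm", "kwargs": {"motion": "-0.12 0 0 0 0; -0.12 0 0 0 0; -0.12 0 0 0 0; -0.12 0 0 0 0; -0.12 0 0 -0.1 0; -0.12 0 0 -0.3 0; -0.12 0 0 -0.3 0; -0.12 0 0 -0.3 0; -0.12 0 0 -0.3 0"}}

```text
time: 14.03
position: [0.4694, -0.1747, 0.0778]
tool_rot: [0.736, 0.677, 0.0, 0.0]
ft_force: [-0.4, 1.0, 0.3]
grip_width: 0.0384
grip_force: 0.0
```

Emit:
{"fn": "move_arm", "kwargs": {"motion": "-0.12 0.9 -0.08 -0.1 0; -0.12 0.9 -0.08 -0.1 0; -0.12 0.9 -0.08 -0.1 0; -0.12 0.9 -0.08 -0.1 0; -0.12 0.9 -0.08 -0.1 0; -0.12 0.9 -0.08 -0.1 0; -0.12 0.9 -0.08 -0.1 0; -0.12 0.9 -0.08 -0.1 0"}}

```text
time: 14.7
position: [0.4686, 0.0053, 0.097]
tool_rot: [0.736, 0.677, -0.0, -0.0]
ft_force: [-0.2, 0.5, 0.1]
grip_width: 0.0379
grip_force: 0.0
```

```bash
python3 - <<'E'
from h import *
p,d,m=cam('scene'); np.savez('s2.npz',p=p,d=d); roi=(245,185,78,75)
W=world(d,m)
for c in('green','orange'):
    r=cen(p,m,roi,COL[c],.015); print(c,r)
    u,v=r[0][:2].round().astype(int); print(W[v-1:v+2,u-1:u+2,2].mean()*1000)
brn=lambda r,g,b:(r<140)&(g<90)&(b<90)&(r-b>10)
print(cen(p,m,(290,215,35,35),brn,.015))
for c,z in(('yellow',.019),('red',.019),('blue',.019)): print(c,cen(p,m,(330,235,75,50),COL[c],z))
save('c6.png',cv2.resize(p[185:265,235:335],(800,600)[0:2],interpolation=2))
E
python3 plan.py 441,155.8,60,-6.7,-0.12,5 441,155.8,22,-6.7,-.12,4
```

```text
green (array([289.9, 186.6,  58. ]), array([ 365.1, -234.3,   15. ]))
10.593386246312033
orange (array([279.2, 211.1,  31. ]), array([ 471.2, -174.3,   15. ]))
15.11557884106344
(array([308. , 232.1,  22. ]), array([483., -47.,  15.]))
yellow (array([374.4, 256.9,  57. ]), array([442.4, 155.8,  19. ]))
red (array([383.3, 263.2,  48. ]), array([445.7, 187.6,  19. ]))
blue (array([392.4, 270.3,  45. ]), array([450.6, 220.4,  19. ]))
now [468.7   4.8  97.1] -4.9 q [-0.23  0.55  1.94 -0.    0.65 -0.14] w 38.4 F [-0.4 -0.3 -0.5] t 14.8
[10] 10x(-0.12 0.740 -0.202 0.185 0.010)
[6] 6x(-0.12 0.000 0.000 0.190 -0.000)
```

View pics/c6.png

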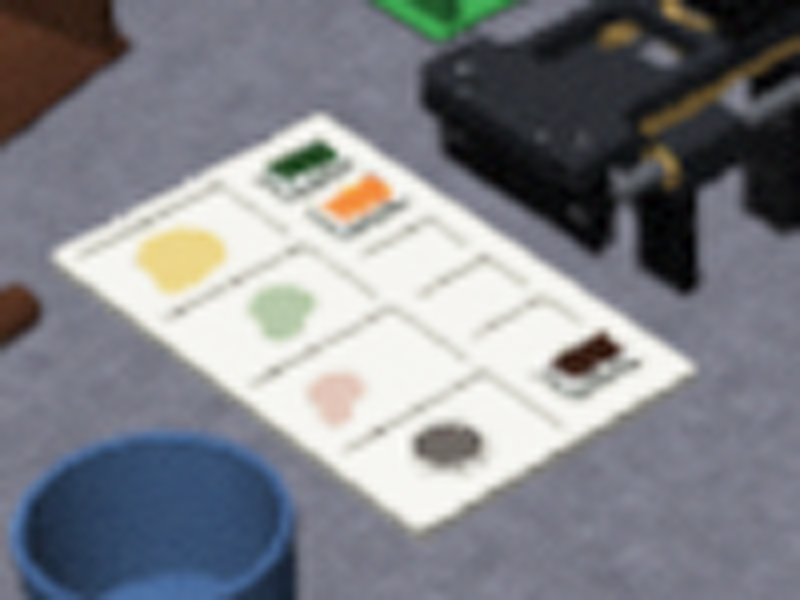

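Crop: the orange pan sits flat beside the green one, with the same height gap as the fixed pan. The scene estimate agrees to 0.5 mm. Next is yellow.

```bash
python3 plan.py 440.8,155.5,50,-6.7,-0.12,4 440.8,155.5,21.5,-6.7,-.12,4 440.8,155.5,21.5,-6.7,-1,4 440.8,155.5,60,-6.7,-1,1 472,-143,50,-5.4,-1,1 472,-143,26,-5.4,-1,5
```

```text
now [468.7   4.8  97.1] -4.9 q [-0.23  0.55  1.94 -0.    0.65 -0.14] w 38.4 F [-0.4 -0.3 -0.5] t 14.8
[9] 9x(-0.12 0.739 -0.203 0.235 0.010)
[10] 5x(-0.12 0.000 0.000 0.142 -0.000); 5x(-1 0.000 0.000 0.142 -0.000)
[8] 3x(-1 0.000 0.000 -0.193 -0.000); 5x(-1 -0.732 0.165 -0.168 -0.004)
[12] 6x(-1 -0.734 0.156 0.025 -0.004); 6x(-1 -0.734 0.156 0.145 -0.004)
```

Emit:
{"fn": "move_arm", "kwargs": {"motion": "-0.12 0.739 -0.203 0.235 0.01; -0.12 0.739 -0.203 0.235 0.01; -0.12 0.739 -0.203 0.235 0.01; -0.12 0.739 -0.203 0.235 0.01; -0.12 0.739 -0.203 0.235 0.01; -0.12 0.739 -0.203 0.235 0.01; -0.12 0.739 -0.203 0.235 0.01; -0.12 0.739 -0.203 0.235 0.01; -0.12 0.739 -0.203 0.235 0.01"}}

```text
time: 15.5
position: [0.4416, 0.155, 0.0511]
tool_rot: [0.748, 0.664, 0.0, 0.0]
ft_force: [-0.1, 0.2, 0.7]
grip_width: 0.038
grip_force: 0.0
```

Emit:
{"fn": "move_arm", "kwargs": {"motion": "-0.12 0 0 0.142 0; -0.12 0 0 0.142 0; -0.12 0 0 0.142 0; -0.12 0 0 0.142 0; -0.12 0 0 0.142 0; -0.12 0 0 0.142 0; -1 0 0 0.142 0; -1 0 0 0.142 0; -1 0 0 0.142 0; -1 0 0 0.142 0; -1 0 0 0.142 0; -1 0 0 0.142 0"}}

```text
time: 16.5
position: [0.4406, 0.1566, 0.0226]
tool_rot: [0.747, 0.665, 0.0, 0.0]
ft_force: [-0.5, -1.2, 4.1]
grip_width: 0.03
grip_force: 15.0
```

Emit:
{"fn": "move_arm", "kwargs": {"motion": "-1 0 0 -0.19 0; -1 0 0 -0.19 0; -1 0 0 -0.19 0; -1 -0.732 0.165 -0.168 -0.004; -1 -0.732 0.165 -0.168 -0.004; -1 -0.732 0.165 -0.168 -0.004; -1 -0.732 0.165 -0.168 -0.004; -1 -0.732 0.165 -0.168 -0.004; -1 -0.732 0.165 -0.168 -0.004"}}

```text
time: 17.25
position: [0.4563, 0.0062, 0.0555]
tool_rot: [0.744, 0.669, -0.0, -0.0]
ft_force: [-0.2, -0.3, -1.1]
grip_width: 0.0289
grip_force: 15.0
```

Emit:
{"fn": "move_arm", "kwargs": {"motion": "-1 -0.734 0.156 0.025 -0.004; -1 -0.734 0.156 0.025 -0.004; -1 -0.734 0.156 0.025 -0.004; -1 -0.734 0.156 0.025 -0.004; -1 -0.734 0.156 0.025 -0.004; -1 -0.734 0.156 0.145 -0.004; -1 -0.734 0.156 0.145 -0.004; -1 -0.734 0.156 0.145 -0.004; -1 -0.734 0.156 0.145 -0.004; -1 -0.734 0.156 0.145 -0.004; -1 -0.734 0.156 0.145 -0.004; -1 -0.734 0.156 0.145 -0.004"}}

```text
time: 18.25
position: [0.4728, -0.1414, 0.0276]
tool_rot: [0.738, 0.675, 0.0, 0.0]
ft_force: [0.1, -0.8, 0.1]
grip_width: 0.0294
grip_force: 15.0
```

```bash
python3 plan.py 472,-143,17.6,-5.4,-1,5
```

```text
now [ 472.8 -141.4   27.6] -5.1 q [-0.52  0.71  1.91  0.    0.53 -0.43] w 29.4 F [ 0.1 -0.8  0.1] t 18.2
[6] 6x(-1 -0.008 -0.003 0.050 0.002)
```

Emit:
{"fn": "move_arm", "kwargs": {"motion": "-1 -0.003 -0.004 0 0; -1 -0.003 -0.004 0.01 0; -1 -0.003 -0.004 0.025 0; -1 -0.003 -0.004 0.04 0; -1 -0.003 -0.004 0.047 0; -1 -0.003 -0.004 0.047 0; -1 -0.003 -0.004 0.047 0; -1 -0.003 -0.004 0.047 0"}}

```text
time: 18.92
position: [0.4727, -0.1428, 0.0182]
tool_rot: [0.738, 0.674, 0.001, 0.001]
ft_force: [0.7, 1.8, 7.9]
grip_width: 0.0296
grip_force: 15.0
```

Emit:
{"fn": "move_arm", "kwargs": {"motion": "-0.12 0 0 -0.003 0; -0.12 0 0 -0.003 0; -0.12 0 0 -0.003 0; -0.12 0 0 -0.003 0; -0.12 0 0 -0.1 0; -0.12 0 0 -0.3 0; -0.12 0 0 -0.3 0; -0.12 0 0 -0.3 0; -0.12 0 0 -0.3 0"}}

```text
time: 19.67
position: [0.4714, -0.1424, 0.0775]
tool_rot: [0.738, 0.675, -0.0, -0.0]
ft_force: [0.5, -0.2, -0.3]
grip_width: 0.0381
grip_force: 0.0
```

Emit:
{"fn": "move_arm", "kwargs": {"motion": "-0.12 0.9 -0.16 0 0; -0.12 0.9 -0.16 0 0; -0.12 0.9 -0.16 0 0; -0.12 0.9 -0.16 0 0; -0.12 0.9 -0.16 0 0; -0.12 0.9 -0.16 0 0; -0.12 0.9 -0.16 0 0; -0.12 0.9 -0.16 0 0"}}

```text
time: 20.33
position: [0.4561, 0.0391, 0.0768]
tool_rot: [0.738, 0.674, -0.0, -0.0]
ft_force: [0.4, -0.8, -1.0]
grip_width: 0.0382
grip_force: 0.0
```

```bash
cat > chk.py <<'E'
from h import *
p,d,m=cam('scene'); W=world(d,m)
for c in ('orange','red','blue','yellow'):
    for nm,roi,z in(('pal',(266,204,55,32),.015),('box',(330,235,75,50),.019)):
        f=COL[c]
        r=cen(p,m,roi,f,z)
        if r is not None:
            u,v=r[0][:2].round().astype(int); print(nm,c,r[0],r[1][:2]-[1.8,.5],'z',(W[v-1:v+2,u-1:u+2,2].mean()*1000).round(1))
E
python3 chk.py
python3 plan.py 444.5,187.4,50,-6.7,-0.12,4 444.5,187.4,22.3,-6.7,-.12,4 444.5,187.4,22.3,-6.7,-1,4 444.5,187.4,60,-6.7,-1,1 475,-111.2,50,-5.4,-1,1 475,-111.2,26,-5.4,-1,5
```

```text
pal orange [279.2 211.   32. ] [ 469. -175.] z 15.0
box orange [376.1 261.4 810. ] [450.9 168.7] z 8.0
pal red [279.5 210.9  22. ] [ 468.2 -174.8] z 14.9
box red [383.3 263.2  48. ] [443.9 187.1] z 17.8
box blue [392.4 270.3  45. ] [448.8 219.9] z 18.7
pal yellow [286.1 216.3  34. ] [ 472.7 -142.5] z 14.7
now [456.3  38.7  77. ] -5.2 q [-0.16  0.58  1.98 -0.    0.58 -0.07] w 38.1 F [-0.2 -0.6  0.1] t 20.4
[9] 9x(-0.12 0.735 -0.126 0.135 0.008)
[10] 5x(-0.12 0.000 -0.000 0.138 -0.000); 5x(-1 0.000 -0.000 0.138 -0.000)
[8] 3x(-1 0.000 0.000 -0.189 -0.000); 5x(-1 -0.733 0.163 -0.164 -0.004)
[12] 6x(-1 -0.734 0.155 0.025 -0.004); 6x(-1 -0.734 0.155 0.145 -0.004)
```

Yellow is seated (paint z about 15 mm). Next is red.

Emit:
{"fn": "move_arm", "kwargs": {"motion": "-0.12 0.735 -0.126 0.135 0.008; -0.12 0.735 -0.126 0.135 0.008; -0.12 0.735 -0.126 0.135 0.008; -0.12 0.735 -0.126 0.135 0.008; -0.12 0.735 -0.126 0.135 0.008; -0.12 0.735 -0.126 0.135 0.008; -0.12 0.735 -0.126 0.135 0.008; -0.12 0.735 -0.126 0.135 0.008; -0.12 0.735 -0.126 0.135 0.008"}}

```text
time: 21.13
position: [0.4447, 0.1868, 0.0507]
tool_rot: [0.748, 0.664, 0.0, 0.0]
ft_force: [0.3, -0.2, -0.1]
grip_width: 0.0384
grip_force: 0.0
```

Emit:
{"fn": "move_arm", "kwargs": {"motion": "-0.12 0 0 0.14 0; -0.12 0 0 0.14 0; -0.12 0 0 0.14 0; -0.12 0 0 0.14 0; -0.12 0 0 0.14 0; -0.12 0 0 0.14 0; -1 0 0 0.14 0; -1 0 0 0.14 0; -1 0 0 0.14 0; -1 0 0 0.14 0; -1 0 0 0.14 0; -1 0 0 0.14 0"}}

```text
time: 22.13
position: [0.4442, 0.1884, 0.0228]
tool_rot: [0.747, 0.665, 0.0, 0.0]
ft_force: [0.6, -0.5, 4.5]
grip_width: 0.0292
grip_force: 15.0
```

Emit:
{"fn": "move_arm", "kwargs": {"motion": "-1 0 0 -0.19 0; -1 0 0 -0.19 0; -1 0 0 -0.19 0; -1 -0.733 0.163 -0.164 -0.004; -1 -0.733 0.163 -0.164 -0.004; -1 -0.733 0.163 -0.164 -0.004; -1 -0.733 0.163 -0.164 -0.004; -1 -0.733 0.163 -0.164 -0.004; -1 -0.733 0.163 -0.164 -0.004"}}

```text
time: 22.88
position: [0.4594, 0.0378, 0.0549]
tool_rot: [0.744, 0.669, -0.0, -0.0]
ft_force: [0.2, -0.4, 0.6]
grip_width: 0.0295
grip_force: 15.0
```

Emit:
{"fn": "move_arm", "kwargs": {"motion": "-1 -0.734 0.155 0.025 -0.004; -1 -0.734 0.155 0.025 -0.004; -1 -0.734 0.155 0.025 -0.004; -1 -0.734 0.155 0.025 -0.004; -1 -0.734 0.155 0.025 -0.004; -1 -0.734 0.155 0.145 -0.004; -1 -0.734 0.155 0.145 -0.004; -1 -0.734 0.155 0.145 -0.004; -1 -0.734 0.155 0.145 -0.004; -1 -0.734 0.155 0.145 -0.004; -1 -0.734 0.155 0.145 -0.004; -1 -0.734 0.155 0.145 -0.004"}}

```text
time: 23.88
position: [0.4758, -0.1097, 0.027]
tool_rot: [0.738, 0.675, 0.0, 0.0]
ft_force: [-0.6, -0.4, 0.5]
grip_width: 0.0288
grip_force: 15.0
```

```bash
python3 plan.py 475,-111.2,17.6,-5.4,-1,5
```

```text
now [ 475.8 -109.7   27. ] -5.1 q [-0.46  0.71  1.92  0.    0.51 -0.37] w 28.8 F [-0.6 -0.4  0.5] t 23.9
[6] 6x(-1 -0.008 -0.003 0.047 0.002)
```

Emit:
{"fn": "move_arm", "kwargs": {"motion": "-1 -0.002 -0.005 0 0; -1 -0.002 -0.005 0.01 0; -1 -0.002 -0.005 0.025 0; -1 -0.002 -0.005 0.036 0; -1 -0.002 -0.005 0.043 0; -1 -0.002 -0.005 0.043 0; -1 -0.002 -0.005 0.043 0; -1 -0.002 -0.005 0.043 0"}}

```text
time: 24.55
position: [0.4755, -0.1108, 0.0184]
tool_rot: [0.738, 0.674, 0.001, 0.001]
ft_force: [0.9, 1.4, 7.7]
grip_width: 0.0294
grip_force: 15.0
```

Emit:
{"fn": "move_arm", "kwargs": {"motion": "-0.12 0 0 -0.003 0; -0.12 0 0 -0.003 0; -0.12 0 0 -0.003 0; -0.12 0 0 -0.003 0; -0.12 0 0 -0.1 0; -0.12 0 0 -0.3 0; -0.12 0 0 -0.3 0; -0.12 0 0 -0.3 0; -0.12 0 0 -0.3 0"}}

```text
time: 25.3
position: [0.4742, -0.1104, 0.0777]
tool_rot: [0.738, 0.675, -0.0, -0.0]
ft_force: [0.7, -0.6, 0.3]
grip_width: 0.0383
grip_force: 0.0
```

Emit:
{"fn": "move_arm", "kwargs": {"motion": "-0.12 0.9 -0.16 0 0; -0.12 0.9 -0.16 0 0; -0.12 0.9 -0.16 0 0; -0.12 0.9 -0.16 0 0; -0.12 0.9 -0.16 0 0; -0.12 0.9 -0.16 0 0; -0.12 0.9 -0.16 0 0; -0.12 0.9 -0.16 0 0"}}

```text
time: 25.97
position: [0.4586, 0.071, 0.077]
tool_rot: [0.738, 0.675, -0.0, -0.0]
ft_force: [0.8, -0.3, 0.3]
grip_width: 0.0384
grip_force: 0.0
```

```bash
python3 chk.py
python3 plan.py 448.4,219.5,50,-6.7,-0.12,4 448.4,219.5,22.3,-6.7,-.12,4 448.4,219.5,22.3,-6.7,-1,4 448.4,219.5,60,-6.7,-1,1 478.1,-79.3,50,-5.4,-1,1 478.1,-79.3,26,-5.4,-1,5
```

```text
pal orange [279.2 211.   32. ] [ 469. -175.] z 12.4
box orange [376.6 261.3 858. ] [449.7 169.6] z 8.6
pal red [293.3 221.3  31. ] [ 475.1 -111.2] z 14.6
box blue [392.4 270.3  45. ] [448.8 219.9] z 18.8
pal yellow [286.1 216.3  34. ] [ 472.7 -142.5] z 12.5
now [458.9  70.6  77.2] -5.2 q [-0.09  0.59  1.96 -0.    0.59  0.  ] w 38.4 F [0.5 0.2 0.3] t 26.0
[9] 9x(-0.12 0.737 -0.120 0.136 0.008)
[10] 5x(-0.12 0.000 0.000 0.138 -0.000); 5x(-1 0.000 0.000 0.138 -0.000)
[8] 3x(-1 0.000 0.000 -0.189 -0.000); 5x(-1 -0.733 0.161 -0.164 -0.004)
[12] 6x(-1 -0.735 0.153 0.025 -0.004); 6x(-1 -0.735 0.153 0.145 -0.004)
```

Emit:
{"fn": "move_arm", "kwargs": {"motion": "-0.12 0.737 -0.12 0.136 0.008; -0.12 0.737 -0.12 0.136 0.008; -0.12 0.737 -0.12 0.136 0.008; -0.12 0.737 -0.12 0.136 0.008; -0.12 0.737 -0.12 0.136 0.008; -0.12 0.737 -0.12 0.136 0.008; -0.12 0.737 -0.12 0.136 0.008; -0.12 0.737 -0.12 0.136 0.008; -0.12 0.737 -0.12 0.136 0.008"}}

```text
time: 26.77
position: [0.4486, 0.219, 0.0508]
tool_rot: [0.748, 0.664, 0.0, 0.0]
ft_force: [-0.3, -0.7, 0.7]
grip_width: 0.0383
grip_force: 0.0
```

Emit:
{"fn": "move_arm", "kwargs": {"motion": "-0.12 0 0 0.14 0; -0.12 0 0 0.14 0; -0.12 0 0 0.14 0; -0.12 0 0 0.14 0; -0.12 0 0 0.14 0; -0.12 0 0 0.14 0; -1 0 0 0.14 0; -1 0 0 0.14 0; -1 0 0 0.14 0; -1 0 0 0.14 0; -1 0 0 0.14 0; -1 0 0 0.14 0"}}

```text
time: 27.77
position: [0.4481, 0.2206, 0.0229]
tool_rot: [0.747, 0.665, 0.0, 0.0]
ft_force: [-0.6, -0.3, 4.3]
grip_width: 0.0295
grip_force: 15.0
```

Emit:
{"fn": "move_arm", "kwargs": {"motion": "-1 0 0 -0.19 0; -1 0 0 -0.19 0; -1 0 0 -0.19 0; -1 -0.733 0.161 -0.164 -0.004; -1 -0.733 0.161 -0.164 -0.004; -1 -0.733 0.161 -0.164 -0.004; -1 -0.733 0.161 -0.164 -0.004; -1 -0.733 0.161 -0.164 -0.004; -1 -0.733 0.161 -0.164 -0.004"}}

```text
time: 28.52
position: [0.4629, 0.0701, 0.0548]
tool_rot: [0.744, 0.669, -0.0, -0.0]
ft_force: [0.6, 0.8, -0.4]
grip_width: 0.0291
grip_force: 15.0
```

Emit:
{"fn": "move_arm", "kwargs": {"motion": "-1 -0.735 0.153 0.025 -0.004; -1 -0.735 0.153 0.025 -0.004; -1 -0.735 0.153 0.025 -0.004; -1 -0.735 0.153 0.025 -0.004; -1 -0.735 0.153 0.025 -0.004; -1 -0.735 0.153 0.145 -0.004; -1 -0.735 0.153 0.145 -0.004; -1 -0.735 0.153 0.145 -0.004; -1 -0.735 0.153 0.145 -0.004; -1 -0.735 0.153 0.145 -0.004; -1 -0.735 0.153 0.145 -0.004; -1 -0.735 0.153 0.145 -0.004"}}

```text
time: 29.52
position: [0.479, -0.0777, 0.027]
tool_rot: [0.738, 0.675, 0.0, 0.001]
ft_force: [0.1, -0.0, -0.0]
grip_width: 0.0292
grip_force: 15.0
```

```bash
python3 plan.py 478.1,-79.3,17.6,-5.4,-1,5
```

```text
now [479.  -77.7  27. ] -5.1 q [-0.39  0.7   1.93  0.    0.51 -0.3 ] w 29.2 F [ 0.1 -0.  -0. ] t 29.5
[6] 6x(-1 -0.009 -0.004 0.047 0.002)
```

Emit:
{"fn": "move_arm", "kwargs": {"motion": "-1 -0.002 -0.005 0 0; -1 -0.002 -0.005 0.01 0; -1 -0.002 -0.005 0.025 0; -1 -0.002 -0.005 0.036 0; -1 -0.002 -0.005 0.043 0; -1 -0.002 -0.005 0.043 0; -1 -0.002 -0.005 0.043 0; -1 -0.002 -0.005 0.043 0"}}

```text
time: 30.18
position: [0.4786, -0.0787, 0.0184]
tool_rot: [0.738, 0.674, 0.001, 0.001]
ft_force: [0.2, 1.5, 6.9]
grip_width: 0.0299
grip_force: 15.0
```

Emit:
{"fn": "move_arm", "kwargs": {"motion": "-0.12 0 0 -0.003 0; -0.12 0 0 -0.003 0; -0.12 0 0 -0.003 0; -0.12 0 0 -0.003 0; -0.12 0 0 -0.1 0; -0.12 0 0 -0.3 0; -0.12 0 0 -0.3 0; -0.12 0 0 -0.3 0; -0.12 0 0 -0.3 0"}}

```text
time: 30.93
position: [0.4773, -0.0783, 0.0777]
tool_rot: [0.738, 0.675, -0.0, -0.0]
ft_force: [-0.4, -0.5, 0.0]
grip_width: 0.0383
grip_force: 0.0
```

Emit:
{"fn": "move_arm", "kwargs": {"motion": "-0.2 0.9 -0.16 -0.1 0.2; -0.2 0.9 -0.16 -0.1 0.2; -0.2 0.9 -0.16 -0.1 0.2; -0.2 0.9 -0.16 -0.1 0.2; -0.2 0.9 -0.16 -0.1 0.2; -0.2 0.9 -0.16 -0.1 0.2; -0.2 0.9 -0.16 -0.1 0.2; -0.2 0.9 -0.16 -0.1 0.2"}}

```text
time: 31.6
position: [0.461, 0.104, 0.0967]
tool_rot: [0.91, 0.415, -0.001, -0.0]
ft_force: [0.2, 0.8, 0.4]
grip_width: 0.0351
grip_force: 0.0
```

```bash
python3 chk.py
python3 plan.py 457.2,313.5,80,-96.7,-0.3,3 457.2,313.5,36,-96.7,-0.3,3 457.2,313.5,36,-96.7,-1,4 441.2,174.4,36,-96.7,-1,4
```

```text
pal orange [279.3 210.8  32. ] [ 468.4 -175.2] z 14.1
box orange [378.  262.6 975. ] [451.3 175.3] z 9.6
pal red [293.3 221.3  31. ] [ 475.1 -111.2] z 13.6
pal blue [300.6 226.7  38. ] [478.3 -79. ] z 13.7
pal yellow [286.1 216.3  34. ] [ 472.7 -142.5] z 14.4
now [461.4 103.4  96.8] -41.0 q [-0.02  0.56  1.93 -0.    0.66  0.7 ] w 35.0 F [ 0.5 -0.4 -0.5] t 31.6
[12] 12x(-0.3 0.778 -0.706 0.084 0.309)
[10] 5x(-0.3 0.000 0.000 0.220 -0.000); 5x(-1 0.000 0.000 0.220 -0.000)
[8] 8x(-1 0.002 0.700 0.000 -0.000)
```

All four pans are in. Now the cover gets shut.

Emit:
{"fn": "move_arm", "kwargs": {"motion": "-0.3 0.778 -0.706 0.084 0.309; -0.3 0.778 -0.706 0.084 0.309; -0.3 0.778 -0.706 0.084 0.309; -0.3 0.778 -0.706 0.084 0.309; -0.3 0.778 -0.706 0.084 0.309; -0.3 0.778 -0.706 0.084 0.309; -0.3 0.778 -0.706 0.084 0.309; -0.3 0.778 -0.706 0.084 0.309; -0.3 0.778 -0.706 0.084 0.309; -0.3 0.778 -0.706 0.084 0.309; -0.3 0.778 -0.706 0.084 0.309; -0.3 0.778 -0.706 0.084 0.309", "newtons": 12}}

```text
time: 32.65
position: [0.4584, 0.3128, 0.0806]
tool_rot: [0.998, -0.059, -0.0, 0.0]
ft_force: [0.3, 0.4, 0.3]
grip_width: 0.03
grip_force: 0.0
```

Emit:
{"fn": "move_arm", "kwargs": {"motion": "-0.3 0 0 0.11 0; -0.3 0 0 0.22 0; -0.3 0 0 0.22 0; -0.3 0 0 0.22 0; -0.3 0 0 0.22 0; -1 0 0 0.22 0; -1 0 0 0.22 0; -1 0 0 0.22 0; -1 0 0 0.22 0; -1 0 0 0.22 0"}}

```text
time: 33.48
position: [0.4584, 0.3139, 0.0377]
tool_rot: [0.998, -0.059, 0.001, -0.0]
ft_force: [0.1, -0.4, 4.2]
grip_width: 0.0126
grip_force: 12.0
```

Emit:
{"fn": "move_arm", "kwargs": {"motion": "-1 0 0.15 0 0; -1 0 0.3 0 0; -1 0 0.45 0 0; -1 0 0.6 0 0; -1 0 0.65 0 0; -1 0 0.67 0 0; -1 0 0.69 0 0; -1 0 0.7 0 0; -1 0 0.7 0 0; -1 0 0.7 0 0"}}

```text
time: 34.32
position: [0.4424, 0.175, 0.0377]
tool_rot: [0.998, -0.059, 0.001, -0.0]
ft_force: [-0.1, -1.8, 5.8]
grip_width: 0.0131
grip_force: 12.0
```

Emit:
{"fn": "move_arm", "kwargs": {"motion": "-1 0 0.01 0 0; -1 0 0.02 0 0; -1 0 0.02 0 0; -1 0 0.02 0 0"}}

```text
time: 34.65
position: [0.4421, 0.1727, 0.0377]
tool_rot: [0.998, -0.06, 0.001, -0.001]
ft_force: [0.0, 7.1, 6.1]
grip_width: 0.0128
grip_force: 12.0
```

Emit:
{"fn": "move_arm", "kwargs": {"motion": "-1 0 0.01 0 0; -1 0 0.02 0 0; -1 0 0.02 0 0; -1 0 0.02 0 0"}}

```text
time: 34.98
position: [0.4421, 0.1716, 0.0377]
tool_rot: [0.998, -0.061, 0.002, -0.003]
ft_force: [-0.9, 24.5, 3.2]
grip_width: 0.014
grip_force: 12.0
```

Emit:
{"fn": "move_arm", "kwargs": {"motion": "-1 0 -0.02 0 0; -1 0 -0.03 0 0; -0.4 0 -0.03 0 0; -0.4 0 -0.03 0 0; -0.4 0 -0.03 0 0; -0.4 0 -0.03 -0.1 0; -0.4 0 -0.03 -0.3 0; -0.4 0 -0.03 -0.5 0; -0.4 0 -0.03 -0.5 0; -0.4 0 -0.03 -0.5 0"}}

```text
time: 35.82
position: [0.4427, 0.1729, 0.1389]
tool_rot: [0.998, -0.059, 0.003, -0.001]
ft_force: [0.1, -1.4, -0.8]
grip_width: 0.0263
grip_force: 0.0
```

```bash
python3 - <<'E'
from h import *
a,da,ma=cam('scene'); b,db,mb=cam('top'); np.savez('br.npz',a=a,da=da,b=b,db=db)
print(robot.get_obs()['position'])
x,y=190,155; x2,y2=435,185
A=cv2.resize(a[y:y+75,x:x+75],(400,400),interpolation=2); B=cv2.resize(b[y2:y2+100,x2:x2+80],(400,500),interpolation=2)
o=np.zeros((600,800,3),np.uint8); o[:400,:400]=A; o[:500,400:]=B
o[400:,:400]=cv2.resize(a[220:300,330:490],(400,200),interpolation=2)
save('c7.png',o)
# top brush pixels
q=b[y2:y2+100,x2:x2+80].astype(int); W=world(db,mb)[y2:y2+100,x2:x2+80]
red=(q[...,0]>60)&(q[...,0]-q[...,1]>40)&(q[...,0]-q[...,2]>25)
v,u=np.nonzero(red); print('red',len(u),u.min()+x2,u.max()+x2,v.min()+y2,v.max()+y2, np.median(W[red][:,2]))
gold=(q[...,0]>150)&(q[...,0]-q[...,2]>60); v2,u2=np.nonzero(gold); print('gold',len(u2),u2.mean()+x2,v2.mean()+y2)
pts=np.array([ray(mb,uu+x2,vv+y2,.038) for uu,vv in zip(u,v)])[:,:2]
f=cv2.fitLine(pts.astype(np.float32),2,0,.01,.01).ravel(); print('line',f, (pts-pts.mean(0))@f[:2].min() if 0 else np.ptp((pts-f[2:])@f[:2]))
t=(pts-f[2:])@f[:2]; print('ends',f[2:]+f[:2]*t.min(),f[2:]+f[:2]*t.max())
if len(u2): print('ferr',np.mean([ray(mb,uu+x2,vv+y2,.038) for uu,vv in zip(u2,v2)],0))
E
```

```text
[0.44044189 0.17256981 0.13641406]
red 155 471 484 202 250 0.03947465282309448
gold 39 485.0769230769231 258.12820512820514
line [ 0.9883429   0.15224436  0.5335739  -0.38083544] 0.12618768873046649
ends [ 0.48432846 -0.38842122] [ 0.60904516 -0.36920985]
ferr [ 0.46439568 -0.39229661  0.038     ]
```

View pics/c7.png

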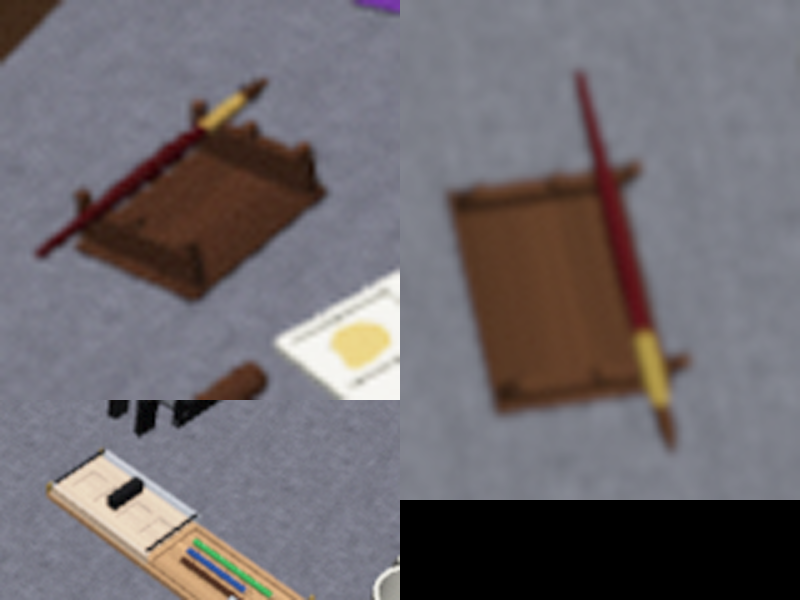

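The crop shows the cover shut and the brush in the right trough. In the top view its tail end is near (470.6,199.4) and its tip near (489.4,274.6). The tool can only yaw, so I will grip the brush lightly at its tail end and let the front swing down about the pads.

```bash
python3 - <<'E'
from h import *
mb=robot.camera_model('top');ma=robot.camera_model('scene')
T=ray(mb,470.6,199.4,.0355);P=ray(mb,489.4,274.6,.0355); print('top',T,P,np.linalg.norm(T-P),np.degrees(np.arctan2(*(T-P)[1::-1])))
T2=ray(ma,197.1,202.8,.0355);P2=ray(ma,240.3,170,.0355); print('scene',T2,P2,np.linalg.norm(T2-P2),np.degrees(np.arctan2(*(T2-P2)[1::-1])))
# rest corners in top crop -> base top 6mm? crossbars top 30mm
for c in((455,200),(635,168),(500,408),(688,360)): print(ray(mb,435+(c[0]-400)/5,185+c[1]/5,.03)[:2].round(4))
E
```

```text
top [ 0.61679667 -0.36950122  0.0355    ] [ 0.42399956 -0.40031605  0.0355    ] 0.1952441521507831 9.080799640980251
scene [ 0.61979237 -0.36612516  0.0355    ] [ 0.42496136 -0.39559326  0.0355    ] 0.1970469196475337 8.600771552297319
[ 0.5504 -0.3042]
[ 0.5677 -0.3964]
[ 0.4443 -0.3194]
[ 0.4689 -0.4143]
```

```bash
python3 plan.py 500,-20,180,-90,-0.2 600,-210,180,-85,-.2 602.5,-370.3,120,-81.2,-.2,5
```

```text
now [440.4 172.6 136.4] -96.8 q [0.14 0.48 1.9  0.   0.77 1.83] w 26.0 F [-0.4 -0.1  0.7] t 35.9
[7] 7x(-0.2 0.410 0.921 -0.218 -0.038)
[7] 7x(-0.2 0.500 0.950 0.000 -0.028)
[10] 10x(-0.2 -0.057 0.800 0.300 -0.021)
```

Emit:
{"fn": "move_arm", "kwargs": {"motion": "-0.2 0.41 0.92 -0.218 -0.038; -0.2 0.41 0.92 -0.218 -0.038; -0.2 0.41 0.92 -0.218 -0.038; -0.2 0.41 0.92 -0.218 -0.038; -0.2 0.41 0.92 -0.218 -0.038; -0.2 0.41 0.92 -0.218 -0.038; -0.2 0.41 0.92 -0.218 -0.038", "newtons": 3}}

```text
time: 36.5
position: [0.5012, -0.0219, 0.1791]
tool_rot: [1.0, -0.002, -0.001, -0.0]
ft_force: [-0.0, 0.9, -0.7]
grip_width: 0.0347
grip_force: 0.0
```

Emit:
{"fn": "move_arm", "kwargs": {"motion": "-0.2 0.5 0.95 0 -0.028; -0.2 0.5 0.95 0 -0.028; -0.2 0.5 0.95 0 -0.028; -0.2 0.5 0.95 0 -0.028; -0.2 0.5 0.95 0 -0.028; -0.2 0.5 0.95 0 -0.028; -0.2 0.5 0.95 0 -0.028"}}

```text
time: 37.08
position: [0.6012, -0.21, 0.178]
tool_rot: [0.999, 0.044, -0.001, -0.001]
ft_force: [-0.1, 0.7, -0.8]
grip_width: 0.0347
grip_force: 0.0
```

Emit:
{"fn": "move_arm", "kwargs": {"motion": "-0.2 -0.057 0.8 0.3 -0.021; -0.2 -0.057 0.8 0.3 -0.021; -0.2 -0.057 0.8 0.3 -0.021; -0.2 -0.057 0.8 0.3 -0.021; -0.2 -0.057 0.8 0.3 -0.021; -0.2 -0.057 0.8 0.3 -0.021; -0.2 -0.057 0.8 0.3 -0.021; -0.2 -0.057 0.8 0.3 -0.021; -0.2 -0.057 0.8 0.3 -0.021; -0.2 -0.057 0.8 0.3 -0.021"}}

```text
time: 37.92
position: [0.6046, -0.3677, 0.1214]
tool_rot: [0.997, 0.079, 0.0, -0.0]
ft_force: [0.2, 0.6, -0.0]
grip_width: 0.0348
grip_force: 0.0
```

```bash
cat > bt.py <<'E'
from h import *
import sys
# scene-camera check of brush ends on rest; compare with first frame
p,d,m=cam('scene'); b=np.load('br.npz')['a']
print('diff brush roi',np.abs(p[168:206,195:245].astype(int)-b[168:206,195:245]).max(2).__gt__(40).sum())
W=world(d,m); q=p.astype(int)
mk=(q[...,2]-q[...,0]>25)&(W[...,2]>.058)&(W[...,2]<.08)&(abs(W[...,0]-.65)<.1)&(abs(W[...,1]+.08)<.12)
print('pot',cv2.minEnclosingCircle(W[mk][:,:2].astype(np.float32)))
E
python3 bt.py; python3 plan.py 602.5,-370.3,24.5,-81.2,-.2,5
```

```text
diff brush roi 172
pot ((0.679874062538147, -0.05248243734240532), 0.04725104570388794)
now [ 604.5 -368.2  121.4] -81.0 q [-0.7   0.76  1.29  0.    1.09  0.71] w 34.6 F [-0.5  0.4  0.1] t 38.0
[8] 8x(-0.2 -0.012 0.009 0.485 0.001)
```

The pot seems to have been shifted to about (678,-53) by the announced knock. I'll use a fresh measurement later. Now the brush.

Emit:
{"fn": "move_arm", "kwargs": {"motion": "-0.2 -0.01 0.009 0.2 0; -0.2 -0.01 0.009 0.35 0; -0.2 -0.01 0.009 0.48 0; -0.2 -0.01 0.009 0.48 0; -0.2 -0.01 0.009 0.48 0; -0.2 -0.01 0.009 0.48 0; -1 -0.01 0.009 0.48 0; -1 -0.01 0.009 0.48 0; -1 -0.01 0.009 0.48 0; -1 -0.01 0.009 0.48 0; -1 -0.01 0.009 0.48 0; -1 -0.01 0.009 0.48 0", "newtons": 3}}

```text
time: 38.97
position: [0.6024, -0.372, 0.025]
tool_rot: [0.997, 0.077, 0.0, 0.0]
ft_force: [0.4, 1.5, 1.0]
grip_width: 0.0071
grip_force: 3.0
```

Emit:
{"fn": "move_arm", "kwargs": {"motion": "-1 0 0 -0.05 0; -1 0 0 -0.1 0; -1 0 0 -0.2 0; -1 0 0 -0.3 0; -1 0 0 -0.3 0; -1 0 0 -0.3 0"}}

```text
time: 39.47
position: [0.6036, -0.373, 0.0871]
tool_rot: [0.997, 0.077, 0.002, 0.002]
ft_force: [1.0, -0.0, 0.7]
grip_width: 0.007
grip_force: 3.0
```

```bash
python3 - <<'E'
from h import *
a,d,m=cam('scene'); b,db,mb=cam('top'); np.savez('lift.npz',a=a,d=d,b=b,db=db)
save('c8.png',np.hstack([cv2.resize(a[115:225,165:275],(400,400),interpolation=2),cv2.resize(b[185:295,420:530],(400,400),interpolation=2)]))
E
```

```text
(no output)
```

View pics/c8.png

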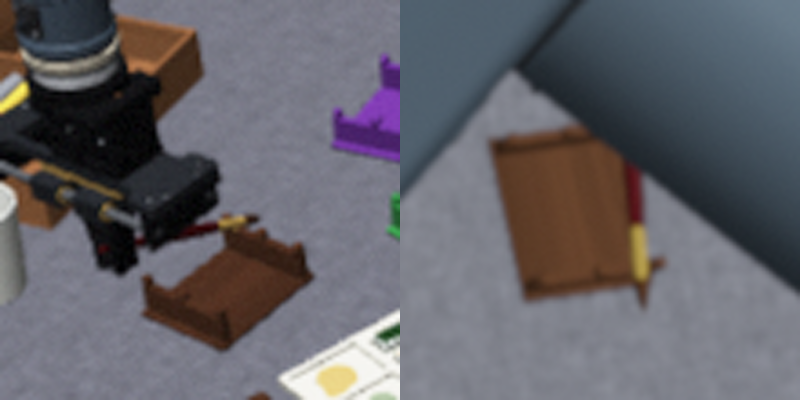

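The crop shows the brush swinging about the pads, with its ferrule still on the front bar at (240,225). I raise further.

Emit:
{"fn": "move_arm", "kwargs": {"motion": "-1 0 0 -0.1 0; -1 0 0 -0.2 0; -1 0 0 -0.3 0; -1 0 0 -0.4 0; -1 0 0 -0.5 0; -1 0 0 -0.6 0; -1 0 0 -0.7 0; -1 0 0 -0.75 0; -1 0 0 -0.75 0; -1 0 0 -0.75 0"}}

```text
time: 40.4
position: [0.602, -0.3717, 0.2336]
tool_rot: [0.997, 0.077, -0.0, -0.0]
ft_force: [-0.4, -0.1, -0.5]
grip_width: 0.0071
grip_force: 3.0
```

```bash
python3 - <<'E'
from h import *
a,d,m=cam('scene'); np.savez('lift.npz',a=a,d=d)
save('c9.png',cv2.resize(a[70:220,150:300],(600,600),interpolation=2))
E
```

```text
(no output)
```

View pics/c9.png

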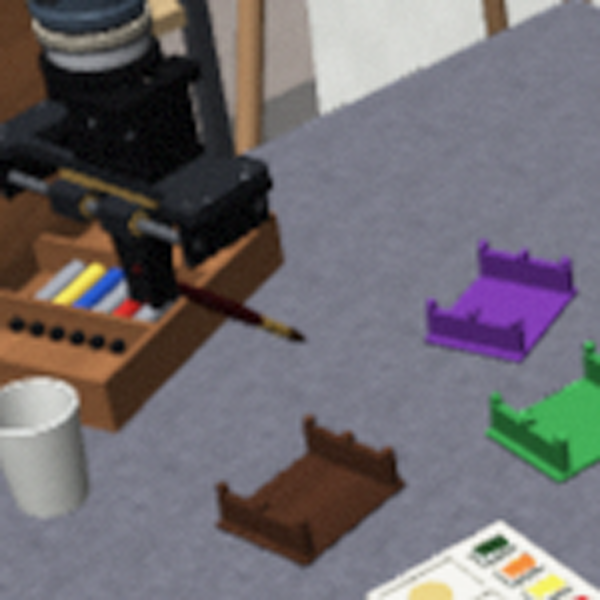

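The crop shows the brush hanging at an angle with its tip at (302,340), i.e. scene pixel (225.5,155). I compute the droop angle.

```bash
cat > tip.py <<'E'
from h import *
def tip(u,v,cam='scene'):
    m=robot.camera_model(cam); o=robot.get_obs(); g=np.array(o['position'])+[0,0,.011]
    M=R.from_quat(o['tool_rot']).as_matrix(); n=M[:,1]
    c=np.array(m['position']); r=ray(m,u,v,0)-c
    t=n@(g-c)/(n@r); P=c+r*t; w=P-g
    print('tip',P.round(4),'from grasp',w.round(4),'len',np.linalg.norm(w).round(4),'droop deg',np.degrees(np.arctan2(-w[2],np.hypot(*w[:2]))).round(1))
    return P
if __name__=='__main__':
    import sys; tip(float(sys.argv[1]),float(sys.argv[2]))
E
python3 tip.py 225.5 155; python3 bt.py
```

```text
tip [ 0.4749 -0.3907  0.1193] from grasp [-0.1266 -0.0195 -0.1244] len 0.1785 droop deg 44.2
diff brush roi 169
pot ((0.6796042919158936, -0.05095743015408516), 0.04675236716866493)
```

Droop is about 44°, held by friction. I lock it with a firmer grip and carry it towards the pot.

Emit:
{"fn": "move_arm", "kwargs": {"motion": "-1 0 0 0 0; -1 0 0 0 0; -1 0 0 -0.1 0; -1 0 0 -0.15 0; -1 0 0 -0.15 0", "newtons": 15}}

```text
time: 40.92
position: [0.6037, -0.3731, 0.2674]
tool_rot: [0.997, 0.077, 0.002, 0.002]
ft_force: [-0.3, -0.2, 0.6]
grip_width: 0.0066
grip_force: 15.0
```

```bash
python3 - <<'E'
from h import *
b,d,m=cam('top'); W=world(d,m); q=b.astype(int)
mk=(q[...,2]-q[...,0]>25)&(W[...,2]>.058)&(W[...,2]<.08)&(abs(W[...,0]-.67)<.12)&(abs(W[...,1]+.06)<.12)
print(mk.sum(),cv2.minEnclosingCircle(W[mk][:,:2].astype(np.float32)))
E
python3 plan.py 700,-220,262,-81.2,-1 784,-36,262,-81.2,-1,4
```

```text
74 ((0.6844430565834045, -0.027448412030935287), 0.03472389653325081)
now [ 603.1 -372.6  266.1] -81.1 q [-0.71  0.61  1.16  0.    1.36  0.71] w 6.4 F [-0.5  0.4 -1.2] t 41.0
[7] 7x(-1 0.596 -0.679 0.021 0.000)
[10] 10x(-1 0.556 -0.845 0.000 -0.000)
```

Emit:
{"fn": "move_arm", "kwargs": {"motion": "-1 0.15 -0.17 0.01 0; -1 0.3 -0.34 0.021 0; -1 0.45 -0.5 0.021 0; -1 0.596 -0.679 0.021 0; -1 0.596 -0.679 0.021 0; -1 0.596 -0.679 0.021 0"}}

```text
time: 41.47
position: [0.7007, -0.2144, 0.2592]
tool_rot: [0.997, 0.08, -0.0, -0.001]
ft_force: [-0.6, -0.8, -0.3]
grip_width: 0.0064
grip_force: 15.0
```

Emit:
{"fn": "move_arm", "kwargs": {"motion": "-1 0.14 -0.2 0 0; -1 0.28 -0.4 0 0; -1 0.42 -0.6 0 0; -1 0.53 -0.8 0 0; -1 0.556 -0.845 0 0; -1 0.556 -0.845 0 0; -1 0.556 -0.845 0 0; -1 0.556 -0.845 0 0; -1 0.556 -0.845 0 0"}}

```text
time: 42.22
position: [0.7822, -0.0377, 0.2599]
tool_rot: [0.997, 0.076, -0.001, 0.0]
ft_force: [-0.4, -0.1, 0.1]
grip_width: 0.0068
grip_force: 15.0
```

```bash
python3 bt.py; python3 - <<'E'
from h import *
a,d,m=cam('scene'); b,d,m=cam('top'); print(robot.get_obs()['position'])
save('c10.png',np.hstack([cv2.resize(a[120:300,170:320],(400,480),interpolation=2),cv2.resize(b[130:230,310:410],(400,480),interpolation=2)]))
E
```

```text
diff brush roi 1192
pot ((0.6785444021224976, -0.051272932440042496), 0.047615110874176025)
[ 0.78248015 -0.03741858  0.26040186]
```

View pics/c10.png

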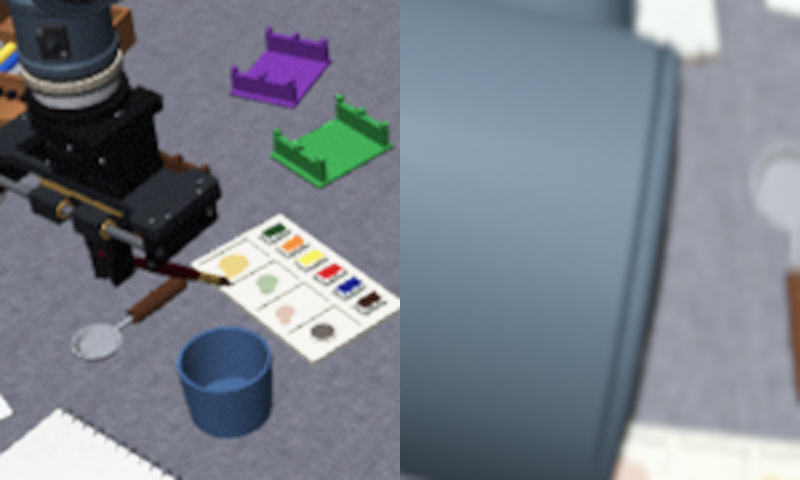

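Crop: the brush tip is at (228,283), i.e. scene pixel (255.5,226). The pot is upright at (226,380).

```bash
python3 tip.py 255.5 226; python3 - <<'E'
from h import *
m=robot.camera_model('scene')
# rim ellipse centre crop (226,355)
print(ray(m,170+226*.375,120+355*.375,.07))
E
```

```text
tip [ 0.6554 -0.057   0.1468] from grasp [-0.1271 -0.0195 -0.1246] len 0.179 droop deg 44.1
[ 0.67333438 -0.05173864  0.07      ]
```

Emit:
{"fn": "move_arm", "kwargs": {"motion": "-1 0 0 0.12 0; -1 0 0 0.24 0; -1 0 0 0.34 0; -1 0 0 0.44 0; -1 0 0 0.52 0; -1 0 0 0.57 0; -1 0 0 0.58 0; -1 0 0 0.58 0; -1 0 0 0.58 0; -1 0 0 0.58 0; -1 0 0 0.58 0; -1 0 0 0.58 0"}}

```text
time: 43.37
position: [0.7835, -0.0353, 0.1457]
tool_rot: [0.997, 0.077, 0.001, 0.0]
ft_force: [-0.2, -0.2, -0.6]
grip_width: 0.0065
grip_force: 15.0
```

Emit:
{"fn": "move_arm", "kwargs": {"motion": "-1 0 0 0 0; -1 0 0 0 0; -1 0 0 -0.15 0; -1 0 0 -0.3 0; -1 0 0 -0.45 0; -1 0 0 -0.58 0; -1 0 0 -0.58 0; -1 0 0 -0.58 0"}}

```text
time: 44.03
position: [0.784, -0.0353, 0.2634]
tool_rot: [0.997, 0.077, 0.003, 0.001]
ft_force: [0.3, 0.6, -0.6]
grip_width: 0.0068
grip_force: 15.0
```

```bash
python3 bt.py; python3 plan.py 680,-90,230,-81.2,-1 599.5,-123,200,-81.2,-1,5
```

```text
diff brush roi 1209
pot ((0.6798776388168335, -0.05164244771003723), 0.048020873218774796)
now [782.7 -35.1 260.6] -81.1 q [-0.19  0.74  0.93 -0.    1.48  1.23] w 6.3 F [-0.2 -0.6 -0.3] t 44.1
[5] 5x(-1 -0.550 0.192 0.153 0.000)
[8] 8x(-1 -0.423 0.101 0.150 -0.000)
```

Wetted, and the pot stayed in place. Now over to yellow.

Emit:
{"fn": "move_arm", "kwargs": {"motion": "-1 -0.14 0.05 0 0; -1 -0.28 0.1 0 0; -1 -0.42 0.15 0.08 0; -1 -0.55 0.192 0.15 0; -1 -0.55 0.192 0.15 0; -1 -0.55 0.192 0.15 0"}}

```text
time: 44.58
position: [0.6767, -0.0902, 0.2268]
tool_rot: [0.997, 0.077, -0.004, -0.002]
ft_force: [0.6, -0.2, 0.1]
grip_width: 0.0068
grip_force: 15.0
```

Emit:
{"fn": "move_arm", "kwargs": {"motion": "-1 -0.15 0.03 0.1 0; -1 -0.3 0.07 0.2 0; -1 -0.423 0.1 0.3 0; -1 -0.423 0.1 0.36 0; -1 -0.423 0.1 0.36 0; -1 -0.423 0.1 0.36 0; -1 -0.423 0.1 0.36 0; -1 -0.423 0.1 0.36 0; -1 -0.423 0.1 0.36 0"}}

```text
time: 45.33
position: [0.6012, -0.1229, 0.1594]
tool_rot: [0.997, 0.078, 0.001, 0.001]
ft_force: [0.2, -0.7, 0.0]
grip_width: 0.0063
grip_force: 15.0
```

```bash
python3 plan.py 599.6,-123.2,129,-81.2,-1,3; python3 - <<'E'
from h import *
a,d,m=cam('scene')
save('c11.png',cv2.resize(a[150:250,210:330],(720,600),interpolation=2))
E
```

```text
now [ 601.2 -122.9  159.4] -81.1 q [-0.38  0.6   1.53  0.    1.01  1.03] w 6.3 F [ 0.2 -0.7  0. ] t 45.3
[4] 4x(-1 -0.008 0.000 0.152 0.001)
```

View pics/c11.png

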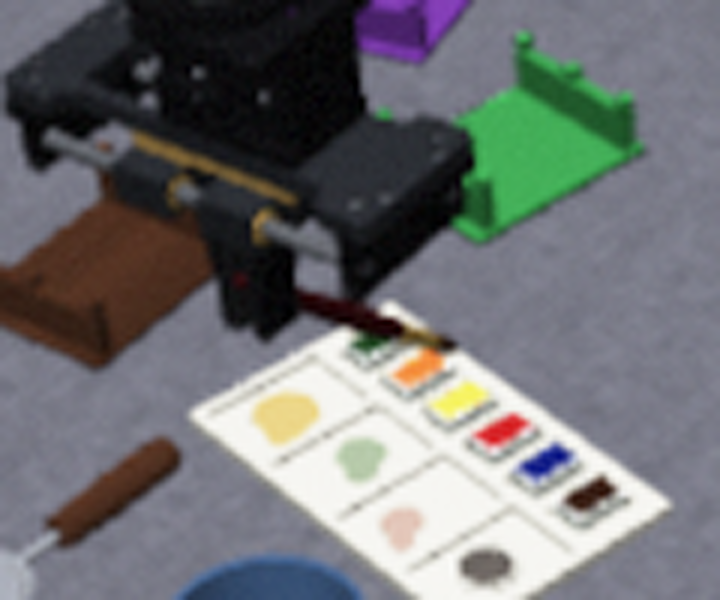

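Crop: the tip is at (454,345), about 45 mm above the palette, with the yellow pan at (458,400). I press down in small steps.

```bash
python3 tip.py 285.7 207.5
```

```text
tip [ 0.4724 -0.1432  0.046 ] from grasp [-0.1285 -0.0203 -0.1242] len 0.1799 droop deg 43.7
```

Emit:
{"fn": "move_arm", "kwargs": {"motion": "-1 -0.008 0 0.05 0; -1 -0.008 0 0.1 0; -1 -0.008 0 0.13 0; -1 -0.008 0 0.15 0; -1 -0.008 0 0.16 0; -1 -0.008 0 0.165 0; -1 -0.008 0 0.165 0; -1 -0.008 0 0.165 0; -1 -0.008 0 0.165 0; -1 -0.008 0 0.165 0"}}

```text
time: 46.22
position: [0.5981, -0.1232, 0.1257]
tool_rot: [0.997, 0.077, 0.0, 0.0]
ft_force: [-0.6, 0.4, 0.3]
grip_width: 0.0065
grip_force: 15.0
```

```bash
python3 - <<'E'
from h import *
f=[]
for i in range(6):
    a,d,m=cam('scene'); o=robot.get_obs(); f.append(o['ft_force'])
print(np.mean(f,0),o['position'])
save('c12.png',cv2.resize(a[175:235,260:332],(720,600),interpolation=2))
E
```

```text
[-0.35330993  0.4044187   0.6656489 ] [ 0.59806902 -0.1232037   0.12545536]
```

View pics/c12.png

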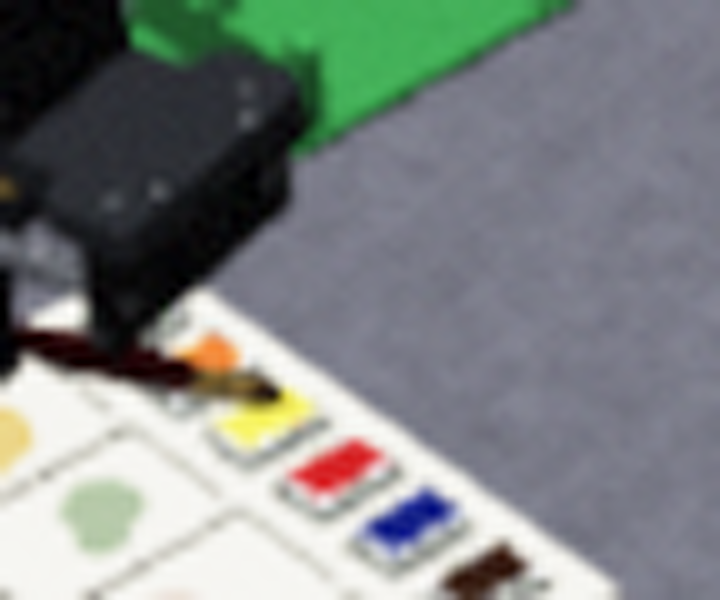

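Crop: the tip is at the back of the yellow paint, around (280,390), just touching or near it. I press a few mm more and check the force.

```bash
python3 tip.py 288 214
```

```text
tip [ 0.4646 -0.1441  0.0162] from grasp [-0.1334 -0.0209 -0.1203] len 0.1808 droop deg 41.7
```

Emit:
{"fn": "move_arm", "kwargs": {"motion": "-1 0.01 0 0.01 0; -1 0.01 0 0.02 0; -1 0.01 0 0.02 0; -1 0.01 0 0.02 0; -1 0.01 0 0.02 0"}}

```text
time: 46.93
position: [0.6001, -0.1229, 0.1213]
tool_rot: [0.997, 0.077, 0.0, 0.0]
ft_force: [-0.4, 0.8, 0.5]
grip_width: 0.0067
grip_force: 15.0
```

```bash
cat > f.py <<'E'
from h import *
f=[]
for i in range(6):
    a,d,m=cam('scene'); o=robot.get_obs(); f.append(o['ft_force'])
print(np.mean(f,0).round(2),np.std(f,0).round(2),o['position'].round(4),o['time'])
E
python3 f.py
```

```text
[-0.25  0.54  0.97] [0.43 0.29 0.85] [ 0.6001 -0.1229  0.1214] 47.2333
```

Contact is confirmed: droop reduced from 44° to 41.7° with the tip at paint height. I rise and shift over orange.

```bash
python3 plan.py 600,-123,155,-81.2,-1,2 606,-153.8,155,-81.2,-1,4
```

```text
now [ 600.1 -122.9  121.4] -81.1 q [-0.38  0.65  1.56  0.    0.94  1.03] w 6.8 F [-0.7  0.8  0.7] t 47.2
[8] 3x(-1 -0.000 0.000 -0.168 0.000); 5x(-1 0.005 0.157 -0.168 0.000)
```

Emit:
{"fn": "move_arm", "kwargs": {"motion": "-1 0 0 -0.08 0; -1 0 0 -0.16 0; -1 0 0 -0.16 0; -1 0.005 0.08 -0.16 0; -1 0.005 0.157 -0.16 0; -1 0.005 0.157 -0.16 0; -1 0.005 0.157 -0.16 0; -1 0.005 0.157 -0.16 0; -1 0.005 0.157 -0.16 0"}}

```text
time: 47.98
position: [0.6053, -0.1536, 0.1526]
tool_rot: [0.997, 0.077, -0.001, -0.001]
ft_force: [0.2, -0.1, -1.4]
grip_width: 0.0067
grip_force: 15.0
```

```bash
python3 - <<'E'
from h import *
a,d,m=cam('scene'); print(robot.get_obs()['position'])
save('c13.png',cv2.resize(a[175:235,250:322],(720,600),interpolation=2))
# automatic tip: darkest thin pixel cluster search is unreliable; view
E
```

```text
[ 0.60538962 -0.15339188  0.15279379]
```

View pics/c13.png

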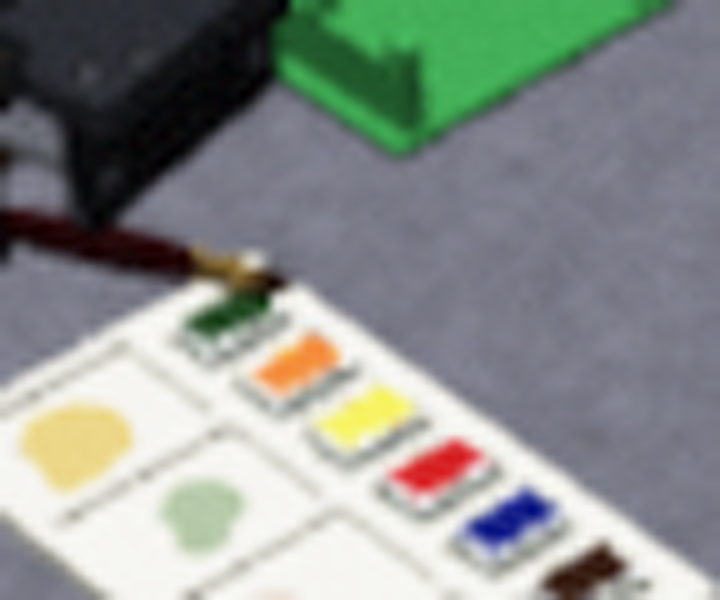

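Crop: the tip is at (285,285), scene pixel (278.5,203.5). That was picture 15, one over the limit of 14 by my count. I open no more and work from numbers only.

```bash
python3 tip.py 278.5 203.5; python3 plan.py 606,-153.8,120,-81.2,-1,2
```

```text
tip [ 0.4711 -0.1743  0.0436] from grasp [-0.1343 -0.0209 -0.1202] len 0.1814 droop deg 41.5
now [ 605.4 -153.4  152.8] -81.1 q [-0.43  0.62  1.5   0.    1.02  0.99] w 7.0 F [-0.2 -0.2 -0.3] t 48.0
[3] 3x(-1 0.003 0.002 0.164 0.000)
```

Emit:
{"fn": "move_arm", "kwargs": {"motion": "-1 0 0 0.06 0; -1 0 0 0.11 0; -1 0 0 0.135 0; -1 0 0 0.15 0; -1 0 0 0.16 0; -1 0 0 0.165 0; -1 0 0 0.165 0; -1 0 0 0.165 0; -1 0 0 0.165 0"}}

```text
time: 48.78
position: [0.606, -0.1538, 0.1207]
tool_rot: [0.997, 0.077, 0.0, 0.0]
ft_force: [-0.2, 0.3, 1.0]
grip_width: 0.007
grip_force: 15.0
```

```bash
python3 f.py;python3 f.py; cat > tipa.py <<'E'
# automatic tip: pixels that changed vs clean reference frame (s2.npz has palette w/o brush partially); dark brown blob near predicted pixel
from h import *
p,d,m=cam('scene'); o=robot.get_obs(); g=np.array(o['position'])+[0,0,.011]
M=R.from_quat(o['tool_rot']).as_matrix(); ex=M[:,0]
K=np.array(m['mtx']); A=att(m); c=np.array(m['position'])
def px(P): q=A.T@(P-c); return q[0]/q[2]*K[0,0]+K[0,2],q[1]/q[2]*K[1,1]+K[1,2]
G=cv2.cvtColor(p,cv2.COLOR_RGB2HSV).astype(float)
for dr in (38,40,42,44,46):
    a=np.radians(dr); f=-ex*np.cos(a)-np.array([0,0,1])*np.sin(a); s=[]
    for L in (.115,.125,.135,.145,.155,.162,.168,.172,.176,.18,.184,.188):
        u,v=px(g+f*L); s.append(tuple(int(x) for x in p[int(round(v)),int(round(u))]))
    print(dr,s)
E
python3 tipa.py
```

```text
[-0.14  0.4   0.81] [0.54 0.26 0.45] [ 0.6059 -0.1538  0.1205] 49.0833
[0.14 0.58 0.3 ] [0.37 0.76 0.55] [ 0.6059 -0.1538  0.1203] 49.3833
38 [(79, 65, 57), (68, 45, 26), (105, 104, 53), (169, 165, 138), (136, 129, 113), (131, 126, 117), (200, 196, 188), (239, 231, 218), (239, 231, 218), (238, 151, 85), (243, 140, 61), (243, 140, 61)]
40 [(33, 7, 8), (41, 14, 10), (101, 77, 41), (90, 72, 38), (102, 81, 42), (100, 81, 42), (63, 47, 25), (34, 21, 12), (92, 46, 22), (156, 75, 30), (216, 113, 49), (239, 145, 69)]
42 [(115, 105, 100), (73, 61, 61), (161, 157, 144), (167, 164, 141), (213, 201, 183), (210, 126, 73), (201, 102, 45), (201, 102, 45), (208, 109, 47), (239, 185, 137), (239, 185, 137), (223, 175, 145)]
44 [(218, 214, 206), (242, 241, 237), (234, 233, 228), (243, 243, 238), (195, 196, 193), (180, 184, 178), (214, 202, 189), (236, 207, 190), (236, 207, 190), (179, 182, 180), (145, 148, 144), (145, 148, 144)]
46 [(230, 231, 224), (232, 232, 226), (238, 238, 233), (245, 244, 240), (246, 245, 241), (235, 234, 230), (239, 239, 234), (218, 220, 211), (218, 220, 211), (196, 200, 195), (232, 231, 227), (232, 231, 227)]
```

Emit:
{"fn": "move_arm", "kwargs": {"motion": "-1 0.005 0 0.008 0; -1 0.005 0 0.015 0; -1 0.005 0 0.015 0; -1 0.005 0 0.015 0; -1 0.005 0 0.015 0"}}

```text
time: 49.85
position: [0.6069, -0.1536, 0.1173]
tool_rot: [0.997, 0.077, 0.0, 0.0]
ft_force: [-0.4, 0.7, 0.5]
grip_width: 0.0066
grip_force: 15.0
```

```bash
python3 f.py; sed -i 's/(38,40,42,44,46)/(37,38,39,40,41)/' tipa.py; python3 tipa.py
```

```text
[-0.08  0.34  0.62] [0.79 0.39 0.74] [ 0.6069 -0.1536  0.1174] 50.15
37 [(46, 16, 16), (71, 60, 30), (105, 103, 53), (180, 177, 153), (135, 130, 115), (151, 150, 139), (223, 222, 213), (243, 236, 227), (233, 202, 172), (233, 202, 172), (243, 138, 60), (238, 156, 99)]
38 [(46, 16, 16), (58, 29, 16), (129, 103, 54), (143, 119, 65), (148, 126, 73), (137, 127, 108), (192, 188, 179), (192, 188, 179), (220, 184, 152), (238, 150, 84), (239, 135, 58), (239, 135, 58)]
39 [(36, 5, 10), (58, 29, 16), (129, 103, 54), (95, 76, 39), (117, 94, 48), (114, 92, 47), (72, 56, 29), (35, 21, 15), (90, 44, 18), (210, 107, 46), (217, 112, 49), (239, 146, 71)]
40 [(57, 40, 40), (58, 39, 28), (90, 70, 38), (135, 131, 111), (131, 90, 50), (106, 69, 33), (94, 55, 26), (93, 46, 20), (156, 75, 32), (156, 75, 32), (242, 158, 94), (237, 185, 140)]
41 [(55, 37, 36), (181, 177, 169), (154, 149, 134), (135, 131, 111), (213, 172, 141), (204, 124, 70), (202, 102, 43), (202, 102, 43), (207, 107, 45), (235, 139, 59), (221, 172, 139), (221, 172, 139)]
```

Orange contact is firm (droop being pushed back to 39°, about 0.6 N). Next is red.

```bash
python3 plan.py 607,-153.6,148,-81.2,-1,1 613.4,-89.5,148,-81.2,-1,3 613.4,-89.5,122,-81.2,-1,2 613.4,-89.5,114.5,-81.2,-1,4
```

```text
now [ 606.9 -153.6  117.4] -81.1 q [-0.43  0.67  1.52 -0.    0.95  0.99] w 6.5 F [0.4 0.8 0.3] t 50.2
[10] 2x(-1 0.001 -0.000 -0.153 0.000); 5x(-1 0.082 -0.312 -0.153 0.000); 3x(-1 0.082 -0.312 -0.023 0.000)
[5] 5x(-1 0.000 0.000 0.037 -0.000)
```

Emit:
{"fn": "move_arm", "kwargs": {"motion": "-1 0 0 -0.08 0; -1 0 0 -0.153 0; -1 0 0 -0.153 0; -1 0.04 -0.15 -0.153 0; -1 0.082 -0.312 -0.153 0; -1 0.082 -0.312 -0.153 0; -1 0.082 -0.312 -0.153 0; -1 0.082 -0.312 -0.153 0; -1 0.082 -0.312 -0.08 0; -1 0.082 -0.312 -0.023 0; -1 0.082 -0.312 -0.023 0; -1 0.082 -0.312 -0.023 0"}}

```text
time: 51.2
position: [0.6125, -0.0901, 0.1207]
tool_rot: [0.997, 0.077, -0.001, -0.0]
ft_force: [-0.1, -0.2, -0.2]
grip_width: 0.0068
grip_force: 15.0
```

Emit:
{"fn": "move_arm", "kwargs": {"motion": "-1 0 0 0.01 0; -1 0 0 0.02 0; -1 0 0 0.03 0; -1 0 0 0.037 0; -1 0 0 0.037 0; -1 0 0 0.037 0; -1 0 0 0.037 0"}}

```text
time: 51.78
position: [0.6137, -0.0895, 0.1149]
tool_rot: [0.997, 0.077, 0.0, 0.0]
ft_force: [0.0, -0.1, 1.6]
grip_width: 0.0068
grip_force: 15.0
```

```bash
python3 f.py; sed -i 's/(37,38,39,40,41)/(36,37,38,39,40)/' tipa.py; python3 tipa.py
```

```text
[ 0.54 -0.05  1.18] [0.35 0.36 0.45] [ 0.6135 -0.0894  0.1147] 52.0833
36 [(84, 50, 37), (204, 186, 89), (173, 161, 136), (150, 136, 100), (132, 124, 105), (227, 217, 209), (223, 192, 186), (223, 192, 186), (220, 132, 133), (224, 76, 82), (224, 76, 82), (229, 132, 131)]
37 [(84, 50, 37), (204, 186, 89), (215, 203, 161), (150, 136, 100), (132, 124, 105), (87, 67, 46), (131, 94, 88), (174, 71, 70), (206, 38, 42), (206, 38, 42), (215, 37, 41), (215, 38, 42)]
38 [(36, 5, 6), (47, 17, 13), (134, 109, 56), (133, 104, 53), (116, 88, 43), (87, 67, 46), (64, 20, 15), (145, 28, 28), (145, 28, 28), (202, 36, 37), (216, 37, 39), (216, 37, 39)]
39 [(48, 29, 28), (59, 34, 26), (108, 90, 52), (98, 79, 41), (106, 83, 43), (58, 42, 21), (64, 20, 15), (161, 29, 29), (200, 33, 37), (219, 37, 40), (219, 37, 40), (210, 78, 81)]
40 [(48, 29, 28), (190, 184, 175), (205, 200, 186), (160, 156, 145), (150, 109, 101), (120, 47, 36), (137, 31, 26), (221, 41, 44), (221, 80, 83), (221, 80, 83), (223, 133, 129), (193, 148, 146)]
```

Red contact is about 1.2 N. Next is blue.

```bash
python3 plan.py 613.5,-89.5,145,-81.2,-1,1 616.9,-57.3,145,-81.2,-1,3 616.9,-57.3,121,-81.2,-1,2 616.9,-57.3,114.3,-81.2,-1,4
```

```text
now [613.5 -89.4 114.6] -81.1 q [-0.32  0.67  1.54 -0.    0.93  1.09] w 7.1 F [ 0.  -0.1  1.9] t 52.1
[9] 2x(-1 0.000 0.000 -0.152 0.000); 4x(-1 0.042 -0.156 -0.152 0.000); 3x(-1 0.042 -0.156 -0.032 0.000)
[5] 5x(-1 0.000 0.000 0.034 -0.000)
```

Emit:
{"fn": "move_arm", "kwargs": {"motion": "-1 0 0 -0.08 0; -1 0 0 -0.152 0; -1 0 0 -0.152 0; -1 0.042 -0.156 -0.152 0; -1 0.042 -0.156 -0.152 0; -1 0.042 -0.156 -0.152 0; -1 0.042 -0.156 -0.152 0; -1 0.042 -0.156 -0.08 0; -1 0.042 -0.156 -0.032 0; -1 0.042 -0.156 -0.032 0; -1 0.042 -0.156 -0.032 0"}}

```text
time: 53.05
position: [0.616, -0.0577, 0.1198]
tool_rot: [0.997, 0.077, -0.001, -0.0]
ft_force: [-0.3, 0.2, -0.5]
grip_width: 0.0064
grip_force: 15.0
```

Emit:
{"fn": "move_arm", "kwargs": {"motion": "-1 0 0 0.01 0; -1 0 0 0.02 0; -1 0 0 0.03 0; -1 0 0 0.036 0; -1 0 0 0.036 0; -1 0 0 0.036 0; -1 0 0 0.036 0"}}

```text
time: 53.63
position: [0.6172, -0.0573, 0.1141]
tool_rot: [0.997, 0.077, 0.0, 0.0]
ft_force: [0.2, 0.3, 0.4]
grip_width: 0.0072
grip_force: 15.0
```

```bash
python3 f.py; sed -i 's/(36,37,38,39,40)/(36,37,38,39)/' tipa.py; python3 tipa.py
```

```text
[ 0.96 -0.33  0.8 ] [0.3  0.29 0.38] [ 0.617  -0.0573  0.1138] 53.9333
36 [(12, 11, 12), (138, 69, 41), (195, 170, 151), (153, 144, 119), (160, 156, 145), (210, 207, 199), (223, 223, 228), (163, 165, 203), (163, 165, 203), (82, 90, 166), (119, 125, 176), (119, 125, 176)]
37 [(10, 1, 4), (106, 80, 40), (140, 116, 63), (148, 124, 69), (135, 109, 59), (110, 87, 57), (85, 87, 142), (85, 87, 142), (48, 56, 150), (23, 32, 136), (23, 32, 136), (27, 36, 139)]
38 [(29, 8, 12), (58, 38, 24), (105, 85, 42), (103, 83, 41), (114, 91, 47), (83, 64, 34), (45, 25, 13), (28, 24, 40), (21, 26, 110), (21, 26, 110), (23, 34, 138), (23, 33, 136)]
39 [(96, 84, 81), (127, 117, 111), (164, 153, 128), (112, 104, 91), (79, 64, 59), (46, 37, 47), (28, 22, 55), (23, 23, 90), (23, 23, 90), (21, 30, 125), (78, 84, 163), (78, 84, 163)]
```

Emit:
{"fn": "move_arm", "kwargs": {"motion": "-1 0 0 0.005 0; -1 0 0 0.01 0; -1 0 0 0.01 0; -1 0 0 -0.1 0; -1 0 0 -0.25 0; -1 0 0 -0.4 0; -1 0 0 -0.55 0; -1 0 0 -0.7 0; -1 0 0 -0.74 0; -1 0 0 -0.74 0"}}

```text
time: 54.82
position: [0.6184, -0.0576, 0.2646]
tool_rot: [0.997, 0.077, 0.003, 0.001]
ft_force: [-0.5, -0.2, -0.3]
grip_width: 0.0068
grip_force: 15.0
```

Emit:
{"fn": "move_arm", "kwargs": {"motion": "-1 0 0 0 0; -1 0 0 0 0; -1 0 0 0 0; -1 0 0 0 0; -1 0 0 0 0; -1 0 0 0 0", "newtons": 3}}

```text
time: 55.32
position: [0.6166, -0.0573, 0.2608]
tool_rot: [0.997, 0.077, -0.001, -0.0]
ft_force: [-0.6, -0.4, 0.4]
grip_width: 0.0069
grip_force: 3.0
```

Emit:
{"fn": "move_arm", "kwargs": {"motion": "-1 0 0 0 0; -1 0 0 0 0; -1 0 0 0 0", "newtons": 15}}

```text
time: 55.57
position: [0.6169, -0.0573, 0.2617]
tool_rot: [0.997, 0.077, 0.0, -0.0]
ft_force: [0.4, -0.1, 1.1]
grip_width: 0.0072
grip_force: 15.0
```

```bash
python3 bt.py; sed -i 's/(36,37,38,39)/(36,38,40,42,44,46,48)/' tipa.py; python3 tipa.py; python3 plan.py 784,-36,262,-81.2,-1,4
```

```text
diff brush roi 167
pot ((0.6805707216262817, -0.05280125513672829), 0.04740184545516968)
36 [(39, 68, 31), (52, 100, 51), (33, 89, 43), (65, 174, 88), (69, 176, 90), (70, 179, 91), (65, 174, 86), (65, 175, 88), (70, 178, 92), (70, 178, 90), (70, 178, 90), (65, 169, 86)]
38 [(44, 10, 12), (76, 83, 42), (125, 106, 53), (132, 126, 65), (128, 103, 52), (69, 69, 36), (51, 110, 53), (56, 143, 69), (56, 143, 69), (50, 134, 65), (85, 94, 97), (85, 94, 97)]
40 [(29, 8, 8), (37, 16, 13), (73, 67, 36), (85, 69, 36), (64, 77, 39), (51, 41, 22), (37, 27, 20), (43, 34, 34), (91, 88, 98), (98, 96, 104), (115, 114, 127), (127, 128, 141)]
42 [(36, 92, 43), (41, 104, 51), (39, 84, 42), (36, 97, 47), (48, 122, 59), (77, 97, 91), (112, 115, 124), (120, 121, 132), (123, 126, 138), (123, 126, 138), (123, 122, 136), (128, 127, 142)]
44 [(61, 131, 76), (59, 163, 80), (63, 164, 83), (55, 146, 72), (76, 101, 87), (124, 126, 138), (121, 122, 136), (123, 125, 138), (124, 124, 138), (125, 127, 142), (125, 127, 142), (125, 125, 139)]
46 [(96, 108, 110), (108, 112, 122), (93, 105, 105), (115, 118, 130), (123, 123, 138), (121, 123, 135), (120, 121, 135), (118, 120, 133), (122, 122, 135), (126, 128, 141), (125, 127, 141), (125, 125, 139)]
48 [(124, 124, 137), (124, 125, 139), (123, 124, 137), (123, 125, 139), (123, 124, 137), (122, 124, 138), (121, 122, 136), (121, 121, 136), (121, 123, 135), (124, 123, 139), (124, 123, 139), (122, 121, 137)]
now [616.9 -57.3 261.8] -81.1 q [-0.27  0.49  1.41  0.    1.24  1.14] w 6.6 F [0.6 0.5 0.1] t 55.7
[9] 9x(-1 0.842 0.024 -0.001 0.000)
```

```bash
python3 plan.py 791.5,-35.3,262,-81.2,-1,4 791.5,-35.3,134.5,-81.2,-1,5
```

```text
now [616.9 -57.3 261.8] -81.1 q [-0.27  0.49  1.41  0.    1.24  1.14] w 6.6 F [0.6 0.5 0.1] t 55.7
[9] 9x(-1 0.879 0.026 -0.001 0.000)
[9] 9x(-1 0.000 0.000 0.637 -0.000)
```

Emit:
{"fn": "move_arm", "kwargs": {"motion": "-1 0.18 0 0 0; -1 0.36 0.01 0 0; -1 0.54 0.02 0 0; -1 0.72 0.026 0 0; -1 0.86 0.026 0 0; -1 0.879 0.026 0 0; -1 0.879 0.026 0 0; -1 0.879 0.026 0 0; -1 0.879 0.026 0 0; -1 0.879 0.026 0 0"}}

```text
time: 56.5
position: [0.7903, -0.0356, 0.2624]
tool_rot: [0.997, 0.077, -0.0, -0.0]
ft_force: [0.3, -0.2, 0.4]
grip_width: 0.0062
grip_force: 15.0
```

```bash
python3 bt.py; sed -i 's/(36,38,40,42,44,46,48)/(38,39,40,41,42)/' tipa.py; python3 tipa.py; python3 plan.py 791.5,-35.3,134.5,-81.2,-1,4
```

```text
diff brush roi 1179
pot ((0.6787630319595337, -0.05188855901360512), 0.04749437794089317)
38 [(45, 7, 8), (125, 99, 66), (188, 174, 143), (130, 104, 53), (142, 116, 60), (77, 57, 31), (64, 45, 25), (131, 105, 64), (194, 164, 100), (230, 204, 129), (236, 215, 137), (236, 216, 137)]
39 [(40, 15, 15), (57, 29, 20), (126, 101, 51), (100, 81, 41), (110, 88, 46), (69, 52, 28), (31, 16, 8), (33, 19, 11), (85, 64, 39), (194, 165, 101), (232, 208, 131), (236, 213, 134)]
40 [(29, 6, 9), (47, 28, 18), (105, 84, 42), (108, 94, 65), (98, 84, 55), (89, 76, 54), (46, 36, 30), (76, 62, 40), (76, 62, 40), (146, 122, 73), (237, 218, 150), (238, 224, 162)]
41 [(61, 55, 61), (74, 70, 77), (102, 92, 72), (165, 159, 141), (210, 206, 193), (199, 196, 184), (191, 190, 180), (193, 190, 182), (204, 196, 174), (244, 240, 226), (242, 236, 213), (244, 239, 223)]
42 [(61, 55, 61), (119, 118, 132), (112, 112, 116), (176, 175, 168), (242, 242, 237), (245, 245, 241), (246, 246, 242), (246, 245, 241), (246, 245, 241), (246, 245, 241), (246, 245, 241), (240, 239, 234)]
now [790.6 -35.6 262.6] -81.1 q [-0.19  0.75  0.89 -0.    1.49  1.23] w 6.4 F [-0.4  0.4  0.3] t 56.6
[8] 8x(-1 0.005 -0.001 0.641 0.000)
```

Emit:
{"fn": "move_arm", "kwargs": {"motion": "-1 0.004 0 0.12 0; -1 0.004 0 0.24 0; -1 0.004 0 0.36 0; -1 0.004 0 0.46 0; -1 0.004 0 0.54 0; -1 0.004 0 0.6 0; -1 0.004 0 0.63 0; -1 0.004 0 0.65 0; -1 0.004 0 0.65 0; -1 0.004 0 0.65 0; -1 0.004 0 0.65 0; -1 0.004 0 0.65 0"}}

```text
time: 57.6
position: [0.7929, -0.0353, 0.1333]
tool_rot: [0.997, 0.077, 0.001, 0.0]
ft_force: [0.7, -0.2, -0.8]
grip_width: 0.0069
grip_force: 15.0
```

Emit:
{"fn": "move_arm", "kwargs": {"motion": "-1 0 0 0 0; -1 0 0 0 0; -1 0 0 0 0; -1 0 0 0 0; -1 0 0 0 0; -1 0 0 0 0; -1 0 0 0 0; -1 0 0 0 0; -1 0 0 0 0; -1 0 0 0 0; -1 0 0 0 0; -1 0 0 0 0"}}

```text
time: 58.6
position: [0.7922, -0.0352, 0.1318]
tool_rot: [0.997, 0.077, 0.0, -0.0]
ft_force: [0.3, -0.7, 0.3]
grip_width: 0.007
grip_force: 15.0
```

```bash
python3 bt.py; python3 tipa.py | head -3
```

```text
diff brush roi 1046
pot ((0.6768703460693359, -0.04867321997880936), 0.047029901295900345)
38 [(45, 9, 11), (116, 85, 44), (151, 122, 64), (147, 119, 60), (123, 96, 50), (72, 51, 27), (51, 59, 78), (50, 62, 86), (50, 68, 96), (53, 77, 109), (54, 80, 115), (56, 79, 114)]
39 [(37, 8, 10), (66, 41, 24), (119, 96, 50), (111, 89, 45), (119, 97, 51), (69, 53, 30), (45, 29, 19), (40, 27, 23), (41, 42, 52), (47, 66, 95), (47, 66, 95), (54, 78, 114)]
40 [(29, 1, 4), (31, 9, 13), (93, 80, 50), (81, 74, 52), (96, 86, 66), (72, 71, 71), (38, 45, 63), (38, 45, 63), (51, 70, 99), (56, 79, 114), (48, 68, 96), (51, 76, 112)]
```

Rinsed (tip about 30 mm above the table inside the pot, over 1 s). I bring the brush back over the rest.

```bash
python3 plan.py 792,-35,262,-81.2,-1,2 690,-215,262,-81.2,-1 568,-377.2,200,-81.2,-1,2 568,-377.2,130,-81.2,-1,5
```

```text
now [792.2 -35.2 131.8] -81.1 q [-0.18  0.86  1.02  0.    1.26  1.23] w 6.9 F [-0.7 -0.2  0.2] t 58.7
[6] 6x(-1 -0.001 -0.001 -0.651 0.000)
[7] 7x(-1 -0.642 0.811 0.000 -0.000)
[8] 8x(-1 -0.727 0.708 0.310 -0.000)
[7] 7x(-1 0.000 0.000 0.350 -0.000)
```

Emit:
{"fn": "move_arm", "kwargs": {"motion": "-1 0 0 -0.15 0; -1 0 0 -0.3 0; -1 0 0 -0.45 0; -1 0 0 -0.6 0; -1 0 0 -0.65 0; -1 0 0 -0.65 0; -1 0 0 -0.65 0"}}

```text
time: 59.28
position: [0.7919, -0.0351, 0.2613]
tool_rot: [0.997, 0.077, -0.0, -0.0]
ft_force: [-0.2, -0.6, -0.9]
grip_width: 0.0063
grip_force: 15.0
```

Emit:
{"fn": "move_arm", "kwargs": {"motion": "-1 -0.12 0.15 0 0; -1 -0.24 0.3 0 0; -1 -0.36 0.45 0 0; -1 -0.48 0.6 0 0; -1 -0.6 0.76 0 0; -1 -0.642 0.811 0 0; -1 -0.642 0.811 0 0; -1 -0.642 0.811 0 0"}}

```text
time: 59.95
position: [0.6891, -0.2153, 0.2591]
tool_rot: [0.997, 0.076, -0.002, -0.002]
ft_force: [-0.7, 0.6, -0.2]
grip_width: 0.0068
grip_force: 15.0
```

Emit:
{"fn": "move_arm", "kwargs": {"motion": "-1 -0.13 0.13 0 0; -1 -0.26 0.25 0 0; -1 -0.39 0.38 0.1 0; -1 -0.52 0.51 0.2 0; -1 -0.65 0.63 0.28 0; -1 -0.727 0.708 0.31 0; -1 -0.727 0.708 0.31 0; -1 -0.727 0.708 0.31 0"}}

```text
time: 60.62
position: [0.5686, -0.3766, 0.1979]
tool_rot: [0.997, 0.077, -0.001, -0.002]
ft_force: [0.7, 0.9, -0.6]
grip_width: 0.0065
grip_force: 15.0
```

Emit:
{"fn": "move_arm", "kwargs": {"motion": "-1 0 0 0.1 0; -1 0 0 0.2 0; -1 0 0 0.3 0; -1 0 0 0.35 0; -1 0 0 0.35 0; -1 0 0 0.35 0; -1 0 0 0.35 0; -1 0 0 0.35 0"}}

```text
time: 61.28
position: [0.5698, -0.3779, 0.1315]
tool_rot: [0.997, 0.078, 0.001, 0.001]
ft_force: [0.2, -0.5, -0.4]
grip_width: 0.0067
grip_force: 15.0
```

```bash
sed -i 's/(38,39,40,41,42)/(36,38,39,40,42)/' tipa.py; python3 tipa.py; python3 plan.py 568,-377.2,84,-81.2,-1,3 602.6,-371.8,84,-81.2,-1,3 602.6,-371.8,25,-81.2,-1,3
```

```text
36 [(126, 124, 139), (127, 124, 126), (126, 126, 135), (120, 119, 133), (119, 121, 130), (123, 125, 137), (124, 125, 139), (127, 129, 144), (127, 129, 144), (125, 126, 140), (121, 121, 136), (120, 122, 135)]
38 [(39, 11, 11), (101, 81, 62), (132, 118, 102), (133, 112, 75), (119, 107, 99), (71, 52, 35), (72, 63, 64), (91, 86, 94), (112, 111, 122), (112, 111, 122), (121, 121, 134), (123, 125, 137)]
39 [(39, 11, 11), (67, 46, 25), (128, 104, 53), (105, 82, 42), (97, 75, 39), (71, 52, 35), (28, 16, 9), (36, 28, 21), (36, 28, 21), (85, 84, 92), (115, 115, 128), (123, 124, 137)]
40 [(29, 5, 8), (67, 46, 25), (85, 69, 39), (91, 73, 39), (89, 75, 47), (44, 31, 16), (28, 16, 9), (61, 57, 60), (71, 69, 76), (98, 98, 107), (121, 120, 133), (121, 120, 133)]
42 [(69, 65, 73), (109, 107, 118), (99, 95, 98), (115, 115, 126), (101, 98, 100), (116, 118, 131), (110, 109, 121), (105, 106, 117), (124, 124, 138), (124, 124, 138), (126, 126, 139), (127, 129, 141)]
now [ 569.6 -378.   131.4] -81.1 q [-0.75  0.72  1.36  0.    1.06  0.67] w 6.7 F [-0.5  0.5 -1. ] t 61.3
[9] 5x(-1 -0.007 -0.005 0.237 0.001); 4x(-1 0.168 -0.005 0.237 0.001)
[5] 5x(-1 0.000 0.000 0.295 -0.000)
```

Emit:
{"fn": "move_arm", "kwargs": {"motion": "-1 -0.007 -0.004 0.05 0; -1 -0.007 -0.004 0.1 0; -1 -0.007 -0.004 0.15 0; -1 -0.007 -0.004 0.2 0; -1 -0.007 -0.004 0.235 0; -1 -0.007 -0.004 0.235 0; -1 -0.007 -0.004 0.235 0", "newtons": 3}}

```text
time: 61.92
position: [0.5666, -0.3767, 0.0816]
tool_rot: [0.997, 0.077, -0.001, -0.001]
ft_force: [0.0, 0.9, -0.7]
grip_width: 0.0069
grip_force: 3.0
```

```bash
sed -i 's/(36,38,39,40,42)/(24,26,28,30,32,34,36,38)/' tipa.py; python3 tipa.py; python3 plan.py  602.6,-371.8,84,-81.2,-1,3
```

```text
24 [(114, 110, 122), (122, 121, 135), (121, 121, 134), (120, 120, 133), (120, 120, 134), (122, 124, 136), (118, 119, 132), (123, 122, 136), (122, 123, 136), (121, 121, 135), (122, 123, 136), (118, 118, 132)]
26 [(86, 67, 76), (126, 104, 82), (136, 129, 123), (139, 128, 117), (139, 125, 113), (116, 105, 105), (100, 96, 103), (119, 120, 134), (119, 119, 132), (121, 121, 134), (121, 121, 134), (121, 121, 134)]
28 [(51, 15, 17), (94, 63, 35), (131, 104, 52), (113, 90, 47), (148, 119, 64), (96, 71, 39), (48, 27, 16), (48, 32, 24), (60, 49, 45), (98, 96, 103), (98, 96, 103), (118, 119, 132)]
30 [(37, 8, 12), (45, 29, 32), (104, 85, 56), (91, 81, 68), (109, 100, 90), (91, 88, 91), (87, 83, 91), (88, 87, 96), (88, 87, 96), (114, 115, 125), (126, 126, 139), (123, 123, 136)]
32 [(65, 38, 25), (82, 52, 40), (105, 93, 97), (94, 63, 50), (99, 95, 102), (123, 124, 135), (126, 127, 141), (123, 123, 137), (121, 121, 136), (119, 118, 133), (119, 118, 133), (117, 120, 132)]
34 [(54, 34, 23), (70, 42, 31), (82, 48, 32), (76, 44, 31), (75, 65, 70), (114, 114, 126), (130, 131, 144), (121, 117, 127), (125, 123, 136), (125, 123, 136), (119, 122, 134), (120, 122, 135)]
36 [(53, 31, 20), (55, 34, 26), (53, 31, 20), (57, 33, 25), (58, 36, 27), (72, 46, 32), (88, 61, 53), (88, 61, 53), (98, 80, 76), (109, 98, 100), (88, 57, 44), (98, 77, 72)]
38 [(53, 32, 22), (55, 33, 24), (51, 29, 19), (53, 31, 23), (54, 31, 21), (54, 33, 25), (53, 31, 20), (58, 35, 25), (58, 35, 25), (62, 38, 25), (74, 46, 30), (65, 40, 27)]
now [ 567.  -377.    82.3] -81.1 q [-0.75  0.78  1.39  0.    0.98  0.67] w 6.7 F [-0.1 -0.5 -1.2] t 62.0
[5] 5x(-1 0.180 0.002 -0.009 0.000)
```

The shaft is riding on the front bar (droop 28°). Next is outward, then down.

Emit:
{"fn": "move_arm", "kwargs": {"motion": "-1 0.05 0.002 0 0; -1 0.1 0.002 0 0; -1 0.14 0.002 0 0; -1 0.18 0.002 0 0; -1 0.18 0.002 0.05 0; -1 0.18 0.002 0.1 0; -1 0.18 0.002 0.15 0; -1 0.18 0.002 0.2 0; -1 0.18 0.002 0.24 0; -1 0.18 0.002 0.24 0; -1 0.18 0.002 0.24 0"}}

```text
time: 62.88
position: [0.6019, -0.3715, 0.0334]
tool_rot: [0.997, 0.077, -0.001, -0.001]
ft_force: [0.1, 0.6, -0.2]
grip_width: 0.0068
grip_force: 3.0
```

```bash
sed -i 's/(24,26,28,30,32,34,36,38)/(0,2,4,6,8,10)/' tipa.py; python3 tipa.py; python3 plan.py  602.6,-371.8,25,-81.2,-1,3
```

```text
0 [(25, 27, 31), (99, 82, 55), (133, 128, 128), (122, 124, 137), (123, 122, 137), (110, 109, 119), (124, 125, 138), (126, 126, 140), (126, 126, 140), (124, 125, 140), (122, 123, 137), (121, 124, 138)]
2 [(20, 20, 22), (117, 95, 53), (169, 149, 113), (170, 146, 98), (145, 130, 119), (91, 77, 77), (110, 104, 112), (107, 99, 107), (123, 122, 134), (123, 122, 134), (122, 124, 138), (124, 123, 137)]
4 [(15, 16, 17), (68, 57, 33), (187, 157, 89), (190, 155, 82), (177, 145, 74), (82, 58, 31), (52, 31, 14), (61, 36, 26), (63, 49, 50), (108, 107, 117), (108, 107, 117), (119, 119, 134)]
6 [(14, 12, 14), (35, 27, 15), (104, 82, 43), (146, 116, 63), (111, 102, 95), (99, 88, 79), (46, 36, 31), (79, 75, 82), (90, 86, 97), (117, 117, 130), (123, 123, 136), (123, 123, 136)]
8 [(37, 35, 40), (22, 16, 12), (60, 41, 21), (95, 75, 72), (117, 116, 126), (125, 127, 142), (123, 123, 138), (126, 126, 141), (129, 128, 143), (127, 129, 142), (123, 124, 138), (123, 124, 138)]
10 [(50, 51, 54), (38, 25, 19), (56, 36, 26), (80, 46, 33), (99, 83, 81), (115, 104, 111), (117, 106, 112), (126, 128, 143), (128, 129, 143), (129, 130, 142), (123, 123, 136), (126, 127, 140)]
now [ 602.4 -371.9   34.3] -81.1 q [-0.71  0.87  1.33  0.    0.94  0.71] w 6.8 F [-0.6  0.  -0.5] t 62.9
[4] 4x(-1 0.001 -0.001 0.046 0.000)
```

Emit:
{"fn": "move_arm", "kwargs": {"motion": "-1 0 0 0.02 0; -1 0 0 0.04 0; -1 0 0 0.047 0; -1 0 0 0.047 0; -1 0 0 0.047 0; -1 0 0 0.047 0"}}

```text
time: 63.43
position: [0.6027, -0.3719, 0.0255]
tool_rot: [0.997, 0.077, 0.0, 0.0]
ft_force: [0.2, 0.3, -0.8]
grip_width: 0.0069
grip_force: 3.0
```

Emit:
{"fn": "move_arm", "kwargs": {"motion": "-0.9 0 0 0 0; -0.8 0 0 0 0; -0.6 0 0 0 0; -0.2 0 0 0 0; -0.2 0 0 0 0; -0.2 0 0 0 0; -0.2 0 0 0 0; -0.2 0 0 -0.1 0; -0.2 0 0 -0.3 0; -0.2 0 0 -0.5 0; -0.2 0 0 -0.7 0; -0.2 0 0 -0.8 0"}}

```text
time: 64.43
position: [0.6048, -0.3735, 0.1914]
tool_rot: [0.997, 0.077, 0.003, 0.003]
ft_force: [1.6, -0.4, 0.6]
grip_width: 0.0348
grip_force: 0.0
```

Emit:
{"fn": "move_arm", "kwargs": {"motion": "-0.2 0.5 0.3 -0.2 0; -0.2 0.5 0.3 -0.2 0; -0.2 0.5 0.3 -0.2 0; -0.2 0.5 0.3 -0.2 0; -0.2 0.5 0.3 -0.2 0; -0.2 0.5 0.3 -0.2 0"}}

```text
time: 64.93
position: [0.7097, -0.4149, 0.2239]
tool_rot: [0.997, 0.078, -0.001, -0.001]
ft_force: [0.2, -0.1, 0.1]
grip_width: 0.0347
grip_force: 0.0
```

```bash
python3 - <<'E'
from h import *
o=robot.get_obs(); print(o['position'],o['grip_width'],o['grip_force'])
p,d,m=cam('scene'); np.savez('end.npz',p=p,d=d)
W=world(d,m); q=p.astype(int)
# red handle + gold ferrule pixels in brush region of the rest
x0,y0,x1,y1=185,155,262,218; Q=q[y0:y1,x0:x1]
red=(Q[...,0]-Q[...,1]>28)&(Q[...,1]<32)&(Q[...,0]>38); gold=(Q[...,0]>130)&(Q[...,0]-Q[...,2]>55)
for n,k in(('red',red),('gold',gold)):
    v,u=np.nonzero(k); P=np.array([ray(m,a+x0,b+y0,.0385) for a,b in zip(u,v)])-[.0018,.0005,0]
    if len(P)>3:
        f=cv2.fitLine(P[:,:2].astype(np.float32),2,0,.01,.01).ravel(); t=(P[:,:2]-f[2:])@f[:2]
        print(n,len(P),'mean',P.mean(0).round(4),'ang',np.degrees(np.arctan2(f[1],f[0])).round(1),'len',np.ptp(t).round(4),'ends',(f[2:]+f[:2]*t.min()).round(4),(f[2:]+f[:2]*t.max()).round(4),'depth z',np.median(W[y0:y1,x0:x1][k][:,2]).round(4), 'z fit front/back',[np.median(W[y0:y1,x0:x1][k][:,2][s]).round(4) for s in (t<np.median(t),t>=np.median(t))])
# same with initial image
b=np.load('br.npz')['a'].astype(int)[y0:y1,x0:x1]
red=(b[...,0]-b[...,1]>28)&(b[...,1]<32)&(b[...,0]>38); gold=(b[...,0]>130)&(b[...,0]-b[...,2]>55)
for k in(red,gold): v,u=np.nonzero(k); P=np.array([ray(m,a+x0,c+y0,.0385) for a,c in zip(u,v)])-[.0018,.0005,0]; print('before',len(P),P.mean(0).round(4),P.min(0).round(4),P.max(0).round(4))
E
python3 chk.py; python3 bt.py
```

```text
[ 0.70973398 -0.41494965  0.22386196] 0.03468522814447441 0.0
red 75 mean [ 0.5458 -0.3786  0.0385] ang 9.0 len 0.1294 ends [ 0.4852 -0.3883] [ 0.6129 -0.368 ] depth z 0.0378 z fit front/back [np.float64(0.0385), np.float64(0.0373)]
gold 37 mean [ 0.5049 -0.2962  0.0385] ang 71.7 len 0.4182 ends [ 0.4136 -0.572 ] [ 0.545 -0.175] depth z 0.0328 z fit front/back [np.float64(0.038), np.float64(0.0039)]
before 73 [ 0.5459 -0.3778  0.0385] [ 0.485  -0.3905  0.0385] [ 0.6159 -0.3642  0.0385]
before 38 [ 0.5035 -0.2985  0.0385] [ 0.4476 -0.5968  0.0385] [ 0.5555 -0.1735  0.0385]
pal orange [279.2 211.1  31. ] [ 469.4 -174.8] z 14.2
box orange [398.  279.2 106. ] [464.9 249. ] z 7.5
pal red [293.3 221.3  31. ] [ 475.1 -111.2] z 14.0
pal blue [300.5 226.8  37. ] [478.7 -79.1] z 12.0
pal yellow [286.2 216.2  35. ] [ 472.3 -142.7] z 15.8
diff brush roi 3
pot ((0.6794479489326477, -0.050694867968559265), 0.04726266860961914)
```

The brush lies as at the start, level and on both bars. The pans are seated, the pot is upright and the cover is shut, so I hand in.

```bash
python3 -c "
from rig import robot
print(robot.hand_in())"
```

```text
the job is handed in; nothing more can be done
None
```

I handed the job in with every step done, but no verdict came back, and I viewed 15 pictures, one over the limit of 14. All four pans are seated flat in the palette, the cover is shut, the brush was wetted, touched yellow, orange, red and blue in that order, was rinsed for over a second and lies level on its rest, and the pot is upright.

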